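# Set up an edge clamp and stand sign blanks in it for painting

### The arm

A 6-joint arm with a two-finger parallel gripper is mounted at the origin on the work surface. World frame = base frame: x ahead of the robot, y to its left, z up, the work surface at z = 0. Lengths are in mm, angles in rad, forces in N, time in s.
With the tool pointing down it reaches from about 275 to 1000 mm from the base axis. Payload 8.4 kg.
Tool frame: the origin (TCP) lies midway between the tips of the shut fingers; the grasp point (between the pads) lies 19 mm behind it; z points along the fingers, y is the line along which they close (so a half turn about z gives the same grasp; the last joint's range is limited). The gripper opens to 85 mm and grips with 20 to 120 N. Pads are 22 mm wide; open, the fingers measure 114 mm over their backs; the gripper's body (76 mm by 85 mm) begins 54 mm behind the grasp point. The pads swing forward as they close: fully open they stand 13 mm farther back than shut.
Start: joints at [-1.202, 0.353, 1.633, -0, 1.155, -0.002], TCP at [226.474, -582.527, 231.281] pointing down, gripper open.
Joint ranges: [-2.63, 2.63], [-0.92, 2.1], [0.06, 2.66], [-1.3, 4.44], [0, 2.69], [-3.02, 3.02]. Speed limits (rad/s): [2.22, 2.22, 2.79, 3.14, 3.14, 3.14].

### API

Orientations are given as [roll, pitch, yaw] about the fixed x, y, z axes, in that order (R = Rz(yaw) Ry(pitch) Rx(roll)).
In Python, from rig import r, imaging gives the robot as it stands. The module is installed in compiled form; this text tells all that it offers.
- The arm moves only by the tool arm_command, never from a script. Its argument "deltas" is a list of rows, each an object of numbers: "hand": the finger opening in mm, from 0 to 85.4; "tx", "ty", "tz": the shift along the tool's x, y, z in mm; "wx", "wy", "wz": the turn, a rotation vector about the tool's x, y, z in rad. A call has 1 to 8 rows; each row shifts and turns the commanded pose from where the row before left it, along the tool's axes as they then stand; what a row does not reach is not made up. A row lasts 1/8 s, in which the tool goes at most 62.5 mm and 10.7 degrees, less where a joint would pass 70% of its speed; a pose out of reach is approached as far as the arm can. A call with a gripper value outside its range is refused whole. The fingers move at their own pace and stop on an object; "squeeze" is the grip in N (left out, the last holds). Time passes only in rows, so rows that do not move let the fingers close. It gives the time, the measured TCP pose, the force, the opening and the grip force at its end, in the units of the state.
- r.sense(): the state, without advancing time (a new reading comes with each control period).
- imaging.grab_frame(name): name is "scene" or "top" or "wrist"; returns a dict with "image" (480x640x3 uint8, red, green, blue), "mtx" (3x3 intrinsics, pixels), "world_to_cam" (4x4, takes a point from world to camera coordinates). Camera axes: x right, y up, looking along -z (the intrinsics and any distortion apply to the point x, -y, -z); pixel columns grow to the right and rows downward; lengths in mm; the calibration is good to about 2 mm. A picture is of the moment at which its call begins. There is no depth.
- r.sign_off(): hands the job in; it is judged then, once.
The state is a dict: "clock": time; "qpos": joint angles; "qvel": joint speeds; "joint_efforts": joint torques, N m; "eef_pos": TCP position; "tcp_rot": TCP orientation; "contact_force": force on the tool from outside, world axes, zero at the start; "wrist_torque": the same for the moment, N m; "opening": opening from 0.0 (shut) to 1.0 (fully open); "grasp_force": force on a finger pad.
Only numpy, scipy, OpenCV 4.12 (cv2) and the standard library are available. Lean on these libraries where they do the work, as an engineer would, in place of code of your own. Each camera call takes 0.05 s, during which the arm holds its last target. There are 200 camera calls.

### The job

Get the wooden sign blanks ready for edge painting. First set the clamp: swing the brass lock ring's arm loose, turn the adjuster until the pointer line on its dial meets the white mark beside the dial, then swing the lock ring fully tight again without losing the setting. After that stand every blank upright on one of its short thin edges in the channel between jaw and fence, and finally give the cam lever its full quarter turn so that the jaw draws them tight against the fence; do not knock over the paint tin or the thinner bottle.

Things in the scene. Friction and masses are not known exactly. Their poses are not given: they have to be found in the camera images.
- press: Edge clamp fixed to the bench. Plywood base 250 x 320 mm (x -130 to +120), 16 mm thick; origin at bench height; x from the controls to the fence, y along the fence. Fence: wooden bar, 290 mm long, face at x = 74 mm (adjuster at 0), top 48 mm above the bench. The sliding jaw bar (270 mm long) before it leaves a channel open above and at both ends. Cam at +y, adjuster at -y.
- bed_mid (a point): Point on the bed (16 mm above the bench) midway along the channel and 11 mm in front of the fence face: below the centre of a blank that stands against the fence. Axes as the press; moves with the fence. The channel may be used within 107 mm either way along y (blank centres).
- jaw_face (a point): Top edge of the jaw's clamping face, mid-length, 40 mm above the bench. Axes as the press. With the cam open the channel from here to the fence is about 34 to 40 mm wide.
- cam (a joint): Cam lever angle in rad: 0 = open, 1.571 = closed (end stop). It turns about a vertical axis, clockwise seen from above as it closes, and draws the jaw 18 mm towards the fence; the jaw is sprung (about 2 N per mm) and presses the blanks with about 5 N in all. It stays where it is left (friction 0.2 N m).
- cam_pin (a point): Centre of the top face of the black upright grip pin of the cam lever (14 mm across, its top 88 mm above the bench, pin 46 mm long), 55 mm from the cam's axis. Seen from the axis it lies towards the press's (-x, +y) when open and (+x, +y) when closed.
- cam_axis (a point): Point on the cam's fixed vertical axis, at the height of the pin's top (88 mm above the bench).
- lock_ring (a joint): Lock ring angle in rad: 0 = tight (end stop), 1.4 = loose (end stop). It turns about the adjuster's vertical axis, anticlockwise seen from above to loosen. Stays where it is left (friction 0.10 N m). Counts as loose above 1.0, as tight below 0.15.
- ring_pin (a point): Centre of the top face of the brass upright pin at the end of the lock ring's arm (12 mm across, its top 80 mm above the bench, pin 42 mm long, clear of the dial), 58 mm from the axis.
- adjuster_axis (a point): Point on the fixed vertical axis shared by lock ring, mark and adjuster, 86 mm above the bench.
- adjuster (a joint): Adjuster angle in rad, from -1.5 to 3.0 (end stops), growing anticlockwise seen from above; it moves the fence towards +x, 1 mm per rad. At 0 the pointer looks along the press's -x. It starts anticlockwise of the mark. Friction 0.06 N m.
- adjuster_grip (a point): Point on the adjuster's axis, 10 mm below the top of its aluminium bar grip, 80 mm above the bench. The bar is 46 mm long, 14 mm thick and 30 mm tall, standing on a dial disc 58 mm across whose top is 60 mm above the bench; the bar runs along this point's x axis, the pointer line is at its -x end.
- pointer_tip (a point): End of the pointer line, 34 mm from the axis, at dial height (60 mm above the bench); turns with the adjuster.
- mark_tip (a point): Inner part of the white raised mark (16 x 8 mm) beside the dial, 34 mm from the axis, 60 mm above the bench. The pointer is set when pointer_tip lies over this point. The mark is stiff and stays put.
- mark (a joint): Angle of the mark about the same axis in rad, measured as the adjuster is: the adjuster is set when its angle equals this.
- blank1: Bare pine sign blank, a flat block 96 x 56 x 22 mm, about 65 g; origin at its centre; x along its 96 mm length, y along its 56 mm width, z through its 22 mm thickness. All blanks are alike and all faces are alike; it starts flat on the bench. May be absent.
- blank2: Bare pine sign blank, a flat block 96 x 56 x 22 mm, about 65 g; origin at its centre; x along its 96 mm length, y along its 56 mm width, z through its 22 mm thickness. All blanks are alike and all faces are alike; it starts flat on the bench. May be absent.
- blank3: Bare pine sign blank, a flat block 96 x 56 x 22 mm, about 65 g; origin at its centre; x along its 96 mm length, y along its 56 mm width, z through its 22 mm thickness. All blanks are alike and all faces are alike; it starts flat on the bench. May be absent.
- tin: Full paint tin, 74 mm across, 85 mm tall, 0.9 kg, origin under its centre. Bystander beyond the blanks; not to be knocked over.
- thinner: Thinner bottle, 68 mm across, 160 mm tall, 0.7 kg, origin under its centre. Bystander beyond the blanks; not to be knocked over.
- sanding_block: Cork sanding block 70 x 35 x 25 mm lying among the blanks, origin under its centre. Bystander.
Things that resemble listed ones, but are neither listed nor needed, are in the scene too. What is shaped like the blank1 but blue or green is not meant. What is shaped like the blank3 but pink is not meant.

How it is judged (in metres and radians):
On the way, in this order (a step that is already met when the one before it is completed fails the run):
1. the lock ring is loose (value of joint lock_ring above 1 rad), for 0.2 s.
2. with the ring loose, the pointer is turned to the mark (horizontal distance between pointer_tip and mark_tip below 0.005 m and value of joint lock_ring above 0.8 rad), for 0.2 s.
3. the lock ring is tight again and the pointer still at the mark (horizontal distance between pointer_tip and mark_tip below 0.005 m and value of joint lock_ring below 0.15 rad), for 0.2 s.
4. every blank stands on a short edge in the open channel (value of joint cam below 1 rad and (angle between blank1's own x axis and vertical below 0.25 rad or angle between blank1's own x axis and vertical above 2.8916 rad) and z of blank1 in the frame of bed_mid between 0.043 and 0.053 m and y of blank1 in the frame of bed_mid between -0.135 and 0.135 m and x of blank1 in the frame of bed_mid between -0.03 and 0.004 m and (angle between blank2's own x axis and vertical below 0.25 rad or angle between blank2's own x axis and vertical above 2.8916 rad) and z of blank2 in the frame of bed_mid between 0.043 and 0.053 m and y of blank2 in the frame of bed_mid between -0.135 and 0.135 m and x of blank2 in the frame of bed_mid between -0.03 and 0.004 m and (angle between blank3's own x axis and vertical below 0.25 rad or angle between blank3's own x axis and vertical above 2.8916 rad) and z of blank3 in the frame of bed_mid between 0.043 and 0.053 m and y of blank3 in the frame of bed_mid between -0.135 and 0.135 m and x of blank3 in the frame of bed_mid between -0.03 and 0.004 m), for 0.2 s.
5. the cam is closed on the blanks (value of joint cam above 1.42 rad and (angle between blank1's own x axis and vertical below 0.1 rad or angle between blank1's own x axis and vertical above 3.0416 rad) and z of blank1 in the frame of bed_mid between 0.043 and 0.053 m and y of blank1 in the frame of bed_mid between -0.135 and 0.135 m and x of blank1 in the frame of bed_mid between -0.004 and 0.004 m and angle between the z axis of each of blank1, blank2, blank3 and the x axis of press, either way round below 0.12 rad and (angle between blank2's own x axis and vertical below 0.1 rad or angle between blank2's own x axis and vertical above 3.0416 rad) and z of blank2 in the frame of bed_mid between 0.043 and 0.053 m and y of blank2 in the frame of bed_mid between -0.135 and 0.135 m and x of blank2 in the frame of bed_mid between -0.004 and 0.004 m and (angle between blank3's own x axis and vertical below 0.1 rad or angle between blank3's own x axis and vertical above 3.0416 rad) and z of blank3 in the frame of bed_mid between 0.043 and 0.053 m and y of blank3 in the frame of bed_mid between -0.135 and 0.135 m and x of blank3 in the frame of bed_mid between -0.004 and 0.004 m), for 0.2 s.
At the end, for the whole second after the job is handed in: The pointer is within 5 mm of the mark, the lock ring tight (below 0.15 rad), the cam closed (above 1.42 rad), and every blank stands on a short edge on the bed (within 0.1 rad of upright), flat against the fence (within 4 mm, 0.12 rad), within the channel's length, at rest (all of step 3 and all of step 5 and linear speed of each of blank1, blank2, blank3 below 0.03 m/s); the robot touches nothing.
It fails at once if the paint tin or the thinner bottle is knocked over (angle between any of tin, thinner's own z axis and vertical above 0.8 rad).
Of blank1, blank2, blank3 only 2 to 3 are there at a start; the rules pass over those that are not, and their reading is None.
At some moment in a run one of blank1, blank2, blank3 may be knocked a few centimetres aside while the robot is not near it.
Once in a run the grip may slacken for a moment while it holds something.
It also fails if it takes over 210 s, if anything falls off the work surface, if the arm or the gripper's body presses on something with over 40 N, if the wrist force passes 120 N, or if a joint passes its speed limit or range.

## Working session

There is one attempt and no reset: what is moved stays moved. The work goes in short steps, Python scripts to look and compute and a tool call to move; the robot and the scene stay as the last step left them, time stands still between calls to the robot, and variables do not carry over. Pictures are saved under pics/ and viewed, at most 14 in all, crops included, and the job is handed in when it is done.

Besides the shell and the picture viewer there is one more tool, called after "Call:" by a JSON object that holds its "api" and its "payload". arm_command: Moves the arm, as the interface text tells. Its arguments: {"type":"object","properties":{"deltas":{"type":"array"},"squeeze":{"type":"number"}},"required":["deltas"]}

```bash
mkdir -p pics; ls; cat > h.py <<'E'
import numpy as np, cv2, pickle
from rig import r, imaging
def grab(n,tag):
    f=imaging.grab_frame(n); pickle.dump(f,open(f'pics/{tag}.pkl','wb'))
    cv2.imwrite(f'pics/{tag}.png',f['image'][:,:,::-1]); return f
def load(tag): return pickle.load(open(f'pics/{tag}.pkl','rb'))
def pix2w(f,u,v,z):
    K=np.array(f['mtx']);T=np.array(f['world_to_cam'])
    d=np.linalg.inv(K)@[u,v,1]; d=np.array([d[0],-d[1],-d[2]])
    R=T[:3,:3]; c=-R.T@T[:3,3]; w=R.T@d
    return c+w*(z-c[2])/w[2]
def w2pix(f,p):
    K=np.array(f['mtx']);T=np.array(f['world_to_cam'])
    q=T[:3,:3]@np.asarray(p,float)+T[:3,3]; q=np.array([q[0],-q[1],-q[2]]); q=K@q; return q[:2]/q[2]
def crop(tag,u0,v0,u1,v1,s,out):
    im=cv2.imread(f'pics/{tag}.png')[v0:v1,u0:u1]
    cv2.imwrite(f'pics/{out}.png',cv2.resize(im,None,fx=s,fy=s,interpolation=cv2.INTER_CUBIC))
E
python3 - <<'E'
from h import *
for n in('top','scene'):
    f=grab(n,n+'0'); print(n,np.round(f['mtx'],1).tolist(),np.round(f['world_to_cam'],3).tolist(),f.keys())
print(r.sense())
E
```

```text
pics
top [[490.6, 0.0, 313.5], [0.0, 490.6, 238.9], [0.0, 0.0, 1.0]] [[-0.075, -0.997, -0.005, 181.341], [0.976, -0.074, 0.206, -529.728], [-0.205, 0.011, 0.979, -1009.953], [0.0, 0.0, 0.0, 1.0]] dict_keys(['image', 'mtx', 'world_to_cam'])
scene [[564.4, 0.0, 303.6], [0.0, 564.4, 247.9], [0.0, 0.0, 1.0]] [[-0.882, 0.472, -0.005, 424.384], [-0.409, -0.759, 0.506, 292.116], [0.235, 0.448, 0.862, -1353.053], [0.0, 0.0, 0.0, 1.0]] dict_keys(['image', 'mtx', 'world_to_cam'])
{'clock': 0.1, 'qpos': array([-1.20241085e+00,  3.53616059e-01,  1.63405175e+00,  1.06852739e-05,
        1.15517897e+00, -2.38428758e-03]), 'qvel': array([ 1.59228076e-03, -1.02143285e-03, -2.16720170e-03, -1.63564223e-04,
        1.74941434e-03, -7.43898706e-05]), 'joint_efforts': array([ 1.93699845e-03, -6.06350470e+01, -3.42815566e+01,  7.31602086e-05,
        3.91365160e-03,  5.13002504e-06]), 'eef_pos': array([ 226.31994232, -582.13589378,  230.61695962]), 'tcp_rot': array([-3.14033856e+00, -1.27603508e-05,  3.70765435e-01]), 'contact_force': array([-0.26155033,  0.38893988, -0.96897195]), 'wrist_torque': array([ 0.00900321, -0.02183332, -0.01188198]), 'grasp_force': 0.0, 'opening': 0.9987322303128621}
```

View pics/top0.png

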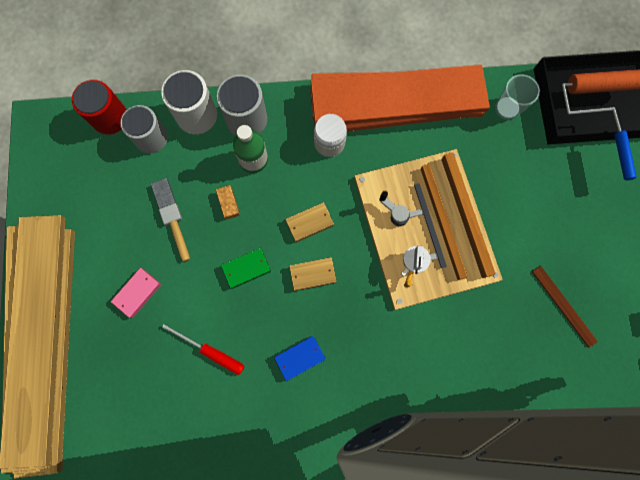

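View pics/scene0.png

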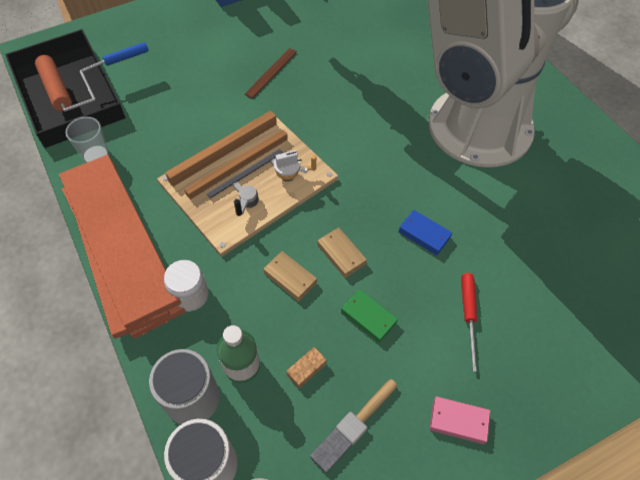

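```bash
python3 - <<'E'
from h import *
a=cv2.imread('pics/top0.png')[145:315,270:510]; b=cv2.imread('pics/scene0.png')[105:300,155:375]
crop('top0',350,145,510,315,3.5,'c1')
a=cv2.resize(cv2.imread('pics/top0.png')[240:295,380:450],None,fx=8,fy=8,interpolation=2)
cv2.imwrite('pics/c2.png',a)
f=load('top0')
for n,u,v,z in [('c-x+y',356,176,16),('c+x+y',457,150,16),('c+x-y',501,280,16),('c-x-y',394,309,16),('b1a',288,221,22),('b1',310,222,22),('b2',313,274,22),('sand',228,202,25),('campin',384,196,88),('ringpin',408,281,80),('tin',330,120,85),('thin',245,131,160)]:
    print(n,np.round(pix2w(f,u,v,z),1))
E
```

```text
c-x+y [691.1  31.   16. ]
c+x+y [ 736.5 -210.4   16. ]
c+x-y [ 426. -266.   16.]
c-x-y [380.6 -23.4  16. ]
b1a [594.5 194.7  22. ]
b1 [588.4 145.3  22. ]
b2 [470.  147.4  22. ]
sand [648.5 327.7  25. ]
campin [617.2 -16.5  88. ]
ringpin [432.5 -48.3  80. ]
tin [802.2  84.2  85. ]
thin [756. 265. 160.]
```

View pics/c1.png

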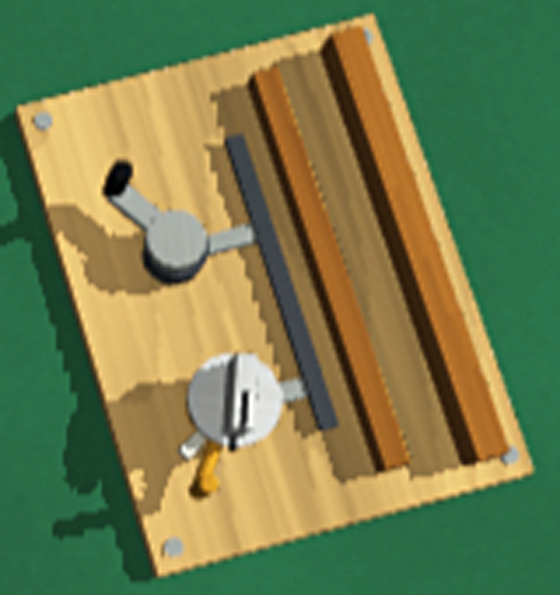

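View pics/c2.png

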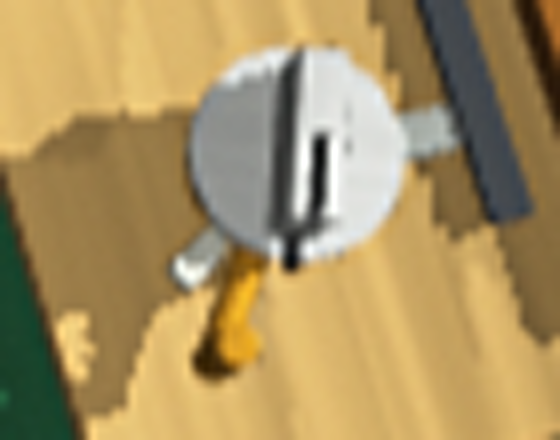

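```bash
python3 - <<'E'
from h import *
f=load('top0')
P=lambda u,v,z:pix2w(f,u,v,z)[:2]
ax=P(417.2,259,60); pt=P(416.3,273,60); mk=P(405.5,271,60); rp=P(409.6,283.3,80); cp=P(384.5,195.3,88); ca=P(401,212.5,60)
for n,p in dict(pt=pt,mk=mk,rp=rp).items():
    d=p-ax; print(n,p.round(1),np.hypot(*d).round(1),np.arctan2(d[1],d[0]).round(3))
print('ax',ax,'cam',cp,ca)
# blanks corners
for cs in ([(286,219),(326,204),(334,225),(296,241)],[(290,266),(333,258),(336,283),(294,291)]):
    w=np.array([P(u,v,22) for u,v in cs]); print(w.round(1).tolist(), w.mean(0).round(1), cv2.minAreaRect(w.astype(np.float32)))
# press edges
ey=P(356,176,16)-P(394,309,16); print(np.arctan2(ey[1],ey[0])-np.pi/2)
E
python3 -c "
import sys;sys.path.insert(0,'.')
import os;os.chdir('.')
from h import *
crop('top0',270,190,350,300,6,'c3')"
```

```text
pt [450.3 -71.8] 30.4 2.96
mk [456.3 -49.4] 36.7 2.278
rp [427.5 -51.1] 58.9 2.68
ax [480.18361123 -77.30040973] cam [618.66007037 -17.69185933] [585.16453648 -54.23028309]
[[599.5, 198.9], [627.6, 105.9], [577.3, 91.9], [547.1, 179.8]] [587.9 144.2] ((586.9212036132812, 144.37399291992188), (55.67412567138672, 97.16028594970703), 16.84503936767578)
[[491.7, 196.9], [502.4, 100.4], [446.3, 98.5], [435.8, 191.8]] [469.  146.9] ((469.06207275390625, 146.11767578125), (56.14400863647461, 98.1260986328125), 6.312671661376953)
-1.3971970434140686
```

View pics/c3.png

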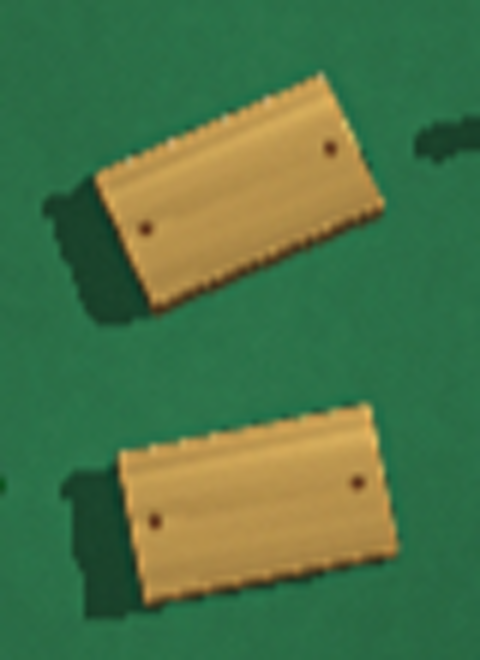

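Call:
{"api": "arm_command", "payload": {"deltas": [{"wz": 0.166,"hand": 40},{"wz": 0.166},{"wz": 0.166},{"wz": 0.166},{"wz": 0.166},{"tx": -5.5,"ty": -56},{"tx": -5.5,"ty": -56},{"tx": -5.5,"ty": -56}]}}

```text
schema error: expected keys hand, tx, ty, tz, wx, wy, wz
```

Call:
{"api": "arm_command", "payload": {"deltas": [{"tx": -5.5,"ty": -56},{"tx": -5.5,"ty": -56},{"tx": -5.5,"ty": -56},{"tx": -5.5,"ty": -56},{"tx": -5.5,"ty": -56},{"tx": -5.5,"ty": -56},{"tx": -5.5,"ty": -56},{"tx": 0}]}}

```text
schema error: expected keys hand, tx, ty, tz, wx, wy, wz
```

```bash
cat >> h.py <<'E'
def go(x,y,z,yaw):
    """rotate by wz first, then shift (tool frame) to reach the pose, tool down"""
    s=r.sense(); p=s['eef_pos']; y0=s['tcp_rot'][2]; d=np.array([x,y,z])-p
    w=(yaw-y0+np.pi)%(2*np.pi)-np.pi
    c,n=np.cos(yaw),np.sin(yaw)
    print('at',p.round(1),s['tcp_rot'].round(3),'q6',s['qpos'][5].round(2),'-> wz %.3f then tx %.1f ty %.1f tz %.1f'%(-w,c*d[0]+n*d[1],n*d[0]-c*d[1],-d[2]))
E
python3 - <<'E'
from h import *
go(427.5,-51,55,-.46)
f=grab('wrist','w1'); print(w2pix(f,[427.5,-51,80]),w2pix(f,[480,-77,60]))
E
```

```text
at [ 226.3 -582.1  230.6] [-3.14  -0.     0.371] q6 -0.0 -> wz 0.831 then tx -55.5 ty -565.2 tz 175.6
[-410.8779252  -417.72127264] [-310.8254698  -466.14263145]
```

View pics/w1.png

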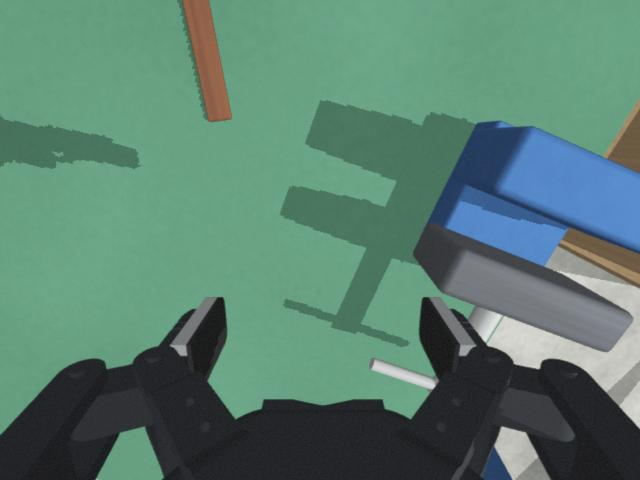

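Call:
{"api": "arm_command", "payload": {"deltas": [{"hand": 40,"tx": 0,"ty": 0,"tz": 0,"wx": 0,"wy": 0,"wz": 0.166},{"hand": 40,"tx": 0,"ty": 0,"tz": 0,"wx": 0,"wy": 0,"wz": 0.166},{"hand": 40,"tx": 0,"ty": 0,"tz": 0,"wx": 0,"wy": 0,"wz": 0.166},{"hand": 40,"tx": 0,"ty": 0,"tz": 0,"wx": 0,"wy": 0,"wz": 0.166},{"hand": 40,"tx": 0,"ty": 0,"tz": 0,"wx": 0,"wy": 0,"wz": 0.166},{"hand": 40,"tx": -5.5,"ty": -56,"tz": 0,"wx": 0,"wy": 0,"wz": 0},{"hand": 40,"tx": -5.5,"ty": -56,"tz": 0,"wx": 0,"wy": 0,"wz": 0},{"hand": 40,"tx": -5.5,"ty": -56,"tz": 0,"wx": 0,"wy": 0,"wz": 0}]}}

```text
clock: 1.15
eef_pos: [286.4, -423.0, 231.0]
tcp_rot: [-3.141, 0.0, -0.46]
contact_force: [0.9, -0.8, 0.4]
opening: 0.47
grasp_force: 0.0
```

Call:
{"api": "arm_command", "payload": {"deltas": [{"hand": 40,"tx": -5.5,"ty": -56,"tz": 0,"wx": 0,"wy": 0,"wz": 0},{"hand": 40,"tx": -5.5,"ty": -56,"tz": 0,"wx": 0,"wy": 0,"wz": 0},{"hand": 40,"tx": -5.5,"ty": -56,"tz": 0,"wx": 0,"wy": 0,"wz": 0},{"hand": 40,"tx": -5.5,"ty": -56,"tz": 0,"wx": 0,"wy": 0,"wz": 0},{"hand": 40,"tx": -5.5,"ty": -56,"tz": 0,"wx": 0,"wy": 0,"wz": 0},{"hand": 40,"tx": -5.5,"ty": -56,"tz": 0,"wx": 0,"wy": 0,"wz": 0},{"hand": 40,"tx": -5.5,"ty": -56,"tz": 0,"wx": 0,"wy": 0,"wz": 0},{"hand": 40,"tx": 0,"ty": 0,"tz": 0,"wx": 0,"wy": 0,"wz": 0}]}}

```text
clock: 2.15
eef_pos: [426.3, -53.0, 231.3]
tcp_rot: [-3.141, -0.0, -0.454]
contact_force: [-0.4, -1.1, -0.7]
opening: 0.467
grasp_force: 0.0
```

```bash
python3 - <<'E'
from h import *
go(427.5,-51,55,-.46)
f=grab('wrist','w1'); print(w2pix(f,[427.5,-51,80]),w2pix(f,[480,-77,60]))
E
```

```text
at [426.3 -53.  231.3] [-3.141 -0.    -0.454] q6 1.9 -> wz 0.006 then tx 0.2 ty -2.3 tz 176.3
[320.91357808 222.69701218] [321.34174488 155.52450512]
```

View pics/w1.png

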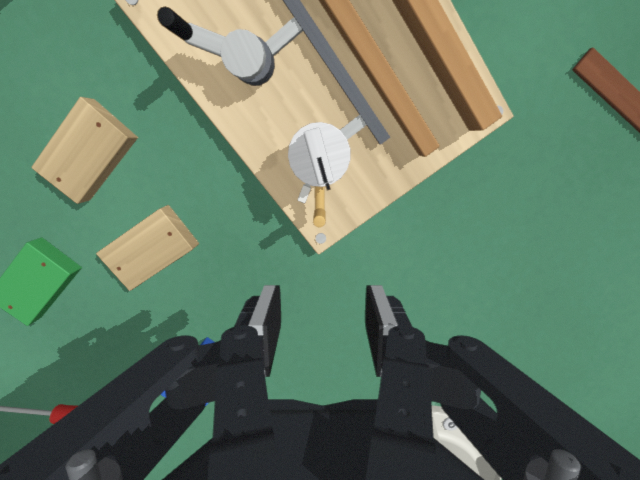

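Call:
{"api": "arm_command", "payload": {"deltas": [{"hand": 40,"tx": 0,"ty": -2.3,"tz": 45,"wx": 0,"wy": 0,"wz": 0},{"hand": 40,"tx": 0,"ty": 0,"tz": 45,"wx": 0,"wy": 0,"wz": 0},{"hand": 40,"tx": 0,"ty": 0,"tz": 45,"wx": 0,"wy": 0,"wz": 0},{"hand": 40,"tx": 0,"ty": 0,"tz": 42,"wx": 0,"wy": 0,"wz": 0},{"hand": 16,"tx": 0,"ty": 0,"tz": 0,"wx": 0,"wy": 0,"wz": 0},{"hand": 16,"tx": 0,"ty": 0,"tz": 0,"wx": 0,"wy": 0,"wz": 0},{"hand": 16,"tx": 0,"ty": 0,"tz": 0,"wx": 0,"wy": 0,"wz": 0}]}}

```text
clock: 3.08
eef_pos: [427.7, -54.6, 56.0]
tcp_rot: [-3.141, -0.003, -0.46]
contact_force: [-0.1, 0.1, -1.0]
opening: 0.188
grasp_force: 0.0
```

```bash
python3 - <<'E'
from h import *
f=load('w1')
P=lambda u,v,z:pix2w(f,u,v,z)[:2]
ax=P(320,154.5,60); cp=P(168,15,88)
for n,p in dict(pt=P(328,188,60),mk=P(303,196,60),rp=P(320,221,80)).items():
    d=p-ax; print(n,p.round(1),np.hypot(*d).round(1),np.arctan2(d[1],d[0]).round(3))
print(ax,cp)
th=.175;R=58
print('chord', R*np.sin(th), R*(1-np.cos(th)))
go(427.5,-51,52,-.46)
E
```

```text
pt [450.4 -69.6] 31.7 2.927
mk [454.  -44.8] 41.7 2.287
rp [429.3 -51. ] 57.9 2.689
[481.36175678 -76.29276511] [623.06643081 -19.523153  ]
chord 10.098271980428565 0.8858607435138601
at [427.7 -54.6  56. ] [-3.141e+00 -3.000e-03 -4.600e-01] q6 1.9 -> wz 0.000 then tx -1.8 ty -3.2 tz 4.0
```

Call:
{"api": "arm_command", "payload": {"deltas": [{"hand": 16,"tx": 0.8,"ty": 9.4,"tz": 0,"wx": 0,"wy": 0,"wz": -0.162},{"hand": 16,"tx": 0.8,"ty": 9.4,"tz": 0,"wx": 0,"wy": 0,"wz": -0.162},{"hand": 16,"tx": 0.8,"ty": 9.4,"tz": 0,"wx": 0,"wy": 0,"wz": -0.162},{"hand": 16,"tx": 0.8,"ty": 9.4,"tz": 0,"wx": 0,"wy": 0,"wz": -0.162},{"hand": 16,"tx": 0.8,"ty": 9.4,"tz": 0,"wx": 0,"wy": 0,"wz": -0.162},{"hand": 16,"tx": 0.8,"ty": 9.4,"tz": 0,"wx": 0,"wy": 0,"wz": -0.162},{"hand": 16,"tx": 0.8,"ty": 9.4,"tz": 0,"wx": 0,"wy": 0,"wz": -0.162},{"hand": 16,"tx": 0.8,"ty": 9.4,"tz": 0,"wx": 0,"wy": 0,"wz": -0.162}]}}

```text
clock: 4.08
eef_pos: [440.7, -123.5, 55.8]
tcp_rot: [3.14, -0.001, 0.842]
contact_force: [-1.0, 2.7, -0.2]
opening: 0.19
grasp_force: 1.0
```

Call:
{"api": "arm_command", "payload": {"deltas": [{"hand": 16,"tx": 0,"ty": 0,"tz": 0,"wx": 0,"wy": 0,"wz": 0},{"hand": 16,"tx": 0,"ty": 0,"tz": 0,"wx": 0,"wy": 0,"wz": 0}]}}

```text
clock: 4.32
eef_pos: [440.1, -123.2, 55.0]
tcp_rot: [3.14, -0.001, 0.833]
contact_force: [-0.6, -0.0, 0.9]
opening: 0.189
grasp_force: 0.0
```

```bash
python3 - <<'E'
from h import *
s=r.sense();d=s['eef_pos'][:2]-[480.8,-76.8];print(np.hypot(*d),np.arctan2(d[1],d[0])%6.283-2.685,s['contact_force'])
go(480.8,-76.8,150,-.2)
E
```

```text
61.72635421233396 1.307746937425069 [-0.59383091 -0.01118766  0.90909276]
at [ 440.1 -123.2   55. ] [ 3.14e+00 -1.00e-03  8.33e-01] q6 0.46 -> wz 1.033 then tx 30.6 ty -53.6 tz -95.0
```

Call:
{"api": "arm_command", "payload": {"deltas": [{"hand": 40,"tx": 0,"ty": 0,"tz": 0,"wx": 0,"wy": 0,"wz": 0},{"hand": 40,"tx": 0,"ty": 0,"tz": 0,"wx": 0,"wy": 0,"wz": 0},{"hand": 40,"tx": 0,"ty": 0,"tz": -50,"wx": 0,"wy": 0,"wz": 0},{"hand": 40,"tx": 0,"ty": 0,"tz": -50,"wx": 0,"wy": 0,"wz": 0},{"hand": 40,"tx": 0,"ty": 0,"tz": 0,"wx": 0,"wy": 0,"wz": 0.172},{"hand": 40,"tx": 0,"ty": 0,"tz": 0,"wx": 0,"wy": 0,"wz": 0.172},{"hand": 40,"tx": 0,"ty": 0,"tz": 0,"wx": 0,"wy": 0,"wz": 0.172},{"hand": 40,"tx": 0,"ty": 0,"tz": 0,"wx": 0,"wy": 0,"wz": 0.172}]}}

```text
clock: 5.32
eef_pos: [439.7, -123.0, 154.3]
tcp_rot: [-3.142, 0.0, 0.143]
contact_force: [-0.6, 0.8, 0.0]
opening: 0.469
grasp_force: 0.0
```

Call:
{"api": "arm_command", "payload": {"deltas": [{"hand": 40,"tx": 0,"ty": 0,"tz": 0,"wx": 0,"wy": 0,"wz": 0.172},{"hand": 40,"tx": 0,"ty": 0,"tz": 0,"wx": 0,"wy": 0,"wz": 0.172},{"hand": 40,"tx": 30,"ty": -54,"tz": 0,"wx": 0,"wy": 0,"wz": 0},{"hand": 40,"tx": 0,"ty": 0,"tz": 0,"wx": 0,"wy": 0,"wz": 0},{"hand": 40,"tx": 0,"ty": 0,"tz": 0,"wx": 0,"wy": 0,"wz": 0}]}}

```text
clock: 5.95
eef_pos: [479.3, -75.8, 154.0]
tcp_rot: [3.141, 0.001, -0.194]
contact_force: [0.2, -1.4, 0.1]
opening: 0.467
grasp_force: 0.0
```

```bash
python3 - <<'E'
from h import *
go(480.8,-76.8,66,-.2)
E
```

```text
at [479.3 -75.8 154. ] [ 3.141e+00  1.000e-03 -1.940e-01] q6 1.61 -> wz 0.006 then tx 1.7 ty 0.7 tz 88.0
```

Call:
{"api": "arm_command", "payload": {"squeeze": 30, "deltas": [{"hand": 40,"tx": 1.7,"ty": 0.7,"tz": 44,"wx": 0,"wy": 0,"wz": 0},{"hand": 40,"tx": 0,"ty": 0,"tz": 43,"wx": 0,"wy": 0,"wz": 0},{"hand": 40,"tx": 0,"ty": 0,"tz": 0,"wx": 0,"wy": 0,"wz": 0},{"hand": 10,"tx": 0,"ty": 0,"tz": 0,"wx": 0,"wy": 0,"wz": 0},{"hand": 10,"tx": 0,"ty": 0,"tz": 0,"wx": 0,"wy": 0,"wz": 0},{"hand": 10,"tx": 0,"ty": 0,"tz": 0,"wx": 0,"wy": 0,"wz": 0},{"hand": 10,"tx": 0,"ty": 0,"tz": 0,"wx": 0,"wy": 0,"wz": 0}]}}

```text
clock: 6.82
eef_pos: [482.4, -76.2, 69.0]
tcp_rot: [-3.14, -0.003, -0.196]
contact_force: [2.1, 8.9, -2.0]
opening: 0.155
grasp_force: 32.5
```

Call:
{"api": "arm_command", "payload": {"deltas": [{"hand": 10,"tx": 0,"ty": 0,"tz": 0,"wx": 0,"wy": 0,"wz": 0.11},{"hand": 10,"tx": 0,"ty": 0,"tz": 0,"wx": 0,"wy": 0,"wz": 0.11},{"hand": 10,"tx": 0,"ty": 0,"tz": 0,"wx": 0,"wy": 0,"wz": 0.11},{"hand": 10,"tx": 0,"ty": 0,"tz": 0,"wx": 0,"wy": 0,"wz": 0.11},{"hand": 10,"tx": 0,"ty": 0,"tz": 0,"wx": 0,"wy": 0,"wz": 0.11},{"hand": 10,"tx": 0,"ty": 0,"tz": 0,"wx": 0,"wy": 0,"wz": 0.11},{"hand": 10,"tx": 0,"ty": 0,"tz": 0,"wx": 0,"wy": 0,"wz": 0},{"hand": 10,"tx": 0,"ty": 0,"tz": 0,"wx": 0,"wy": 0,"wz": 0}]}}

```text
clock: 7.82
eef_pos: [481.9, -77.0, 68.9]
tcp_rot: [-3.14, -0.001, -0.853]
contact_force: [-3.0, 3.6, 10.2]
opening: 0.155
grasp_force: 34.1
```

Call:
{"api": "arm_command", "payload": {"deltas": [{"hand": 40,"tx": 0,"ty": 0,"tz": 0,"wx": 0,"wy": 0,"wz": 0},{"hand": 40,"tx": 0,"ty": 0,"tz": 0,"wx": 0,"wy": 0,"wz": 0},{"hand": 40,"tx": 0,"ty": 0,"tz": 0,"wx": 0,"wy": 0,"wz": 0},{"hand": 40,"tx": 0,"ty": 0,"tz": -43,"wx": 0,"wy": 0,"wz": 0},{"hand": 40,"tx": 0,"ty": 0,"tz": -43,"wx": 0,"wy": 0,"wz": 0},{"hand": 40,"tx": -57,"ty": 0,"tz": 0,"wx": 0,"wy": 0,"wz": 0},{"hand": 40,"tx": 0,"ty": 0,"tz": 0,"wx": 0,"wy": 0,"wz": 0},{"hand": 40,"tx": 0,"ty": 0,"tz": 0,"wx": 0,"wy": 0,"wz": 0}]}}

```text
clock: 8.82
eef_pos: [444.3, -34.0, 153.5]
tcp_rot: [-3.141, -0.001, -0.854]
contact_force: [-0.2, -0.5, 0.3]
opening: 0.467
grasp_force: 0.0
```

```bash
python3 - <<'E'
from h import *
go(480.8,-76.8,66,-.86)
f=grab('wrist','w2'); u,v=w2pix(f,[480.8,-76.8,60]).astype(int); print(u,v)
u0=max(0,u-100);v0=max(0,v-75);print(u0,v0);crop('w2',u0,v0,min(640,u0+200),min(480,v0+150),4,'c4')
E
```

```text
at [444.3 -34.  153.5] [-3.141e+00 -1.000e-03 -8.540e-01] q6 2.35 -> wz 0.006 then tx 56.2 ty 0.3 tz 87.5
324 165
224 90
```

View pics/c4.png

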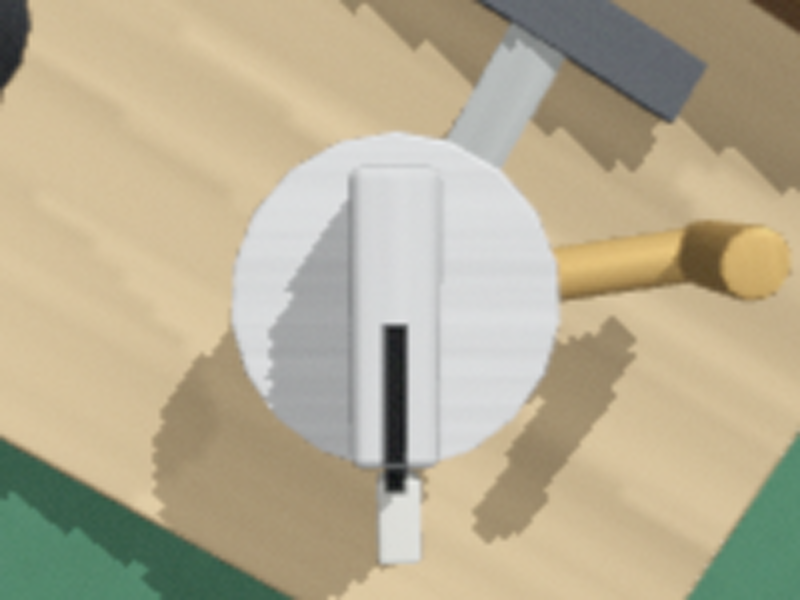

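Call:
{"api": "arm_command", "payload": {"deltas": [{"hand": 35,"tx": 0,"ty": 0,"tz": 0,"wx": 0,"wy": 0,"wz": -0.167},{"hand": 35,"tx": 0,"ty": 0,"tz": 0,"wx": 0,"wy": 0,"wz": -0.167},{"hand": 35,"tx": 0,"ty": 0,"tz": 0,"wx": 0,"wy": 0,"wz": -0.167},{"hand": 35,"tx": 0,"ty": 0,"tz": 0,"wx": 0,"wy": 0,"wz": -0.167},{"hand": 35,"tx": 0,"ty": 0,"tz": 0,"wx": 0,"wy": 0,"wz": -0.167},{"hand": 35,"tx": 0,"ty": 0,"tz": 0,"wx": 0,"wy": 0,"wz": -0.167},{"hand": 35,"tx": 0,"ty": 0,"tz": 0,"wx": 0,"wy": 0,"wz": -0.167},{"hand": 35,"tx": 0,"ty": 0,"tz": 0,"wx": 0,"wy": 0,"wz": -0.167}]}}

```text
clock: 9.88
eef_pos: [444.6, -34.7, 153.0]
tcp_rot: [3.142, 0.0, 0.486]
contact_force: [0.6, 0.1, -1.2]
opening: 0.412
grasp_force: 0.0
```

Call:
{"api": "arm_command", "payload": {"deltas": [{"hand": 35,"tx": 0,"ty": 0,"tz": 0,"wx": 0,"wy": 0,"wz": -0.167},{"hand": 35,"tx": 0,"ty": 0,"tz": 0,"wx": 0,"wy": 0,"wz": -0.167},{"hand": 35,"tx": 0,"ty": 0,"tz": 0,"wx": 0,"wy": 0,"wz": 0}]}}

```text
clock: 10.25
eef_pos: [444.5, -34.6, 153.0]
tcp_rot: [-3.142, 0.0, 0.813]
contact_force: [0.2, 0.4, -0.3]
opening: 0.41
grasp_force: 0.0
```

```bash
python3 - <<'E'
from h import *
f=load('w2')
p=pix2w(f,412.8,155.5,80)[:2]; ax=pix2w(f,224+99,90+75,60)[:2]; d=p-ax
m=pix2w(f,224+100,90+130,60)[:2]-ax; q=pix2w(f,224+98.7,90+119,60)[:2]-ax
print(p,ax,np.hypot(*d),np.arctan2(d[1],d[0])%6.283, np.arctan2(m[1],m[0]),np.arctan2(q[1],q[0]))
a=np.arctan2(d[1],d[0])%6.283
go(p[0],p[1],52,a-np.pi)
E
```

```text
[ 443.94054704 -119.04372557] [481.8337956  -76.04517345] 57.312945932401924 3.9898346568624365 2.307166115027845 2.281641354896437
at [444.5 -34.6 153. ] [-3.142  0.     0.813] q6 0.68 -> wz -0.035 then tx -63.7 ty 55.5 tz 101.0
```

Call:
{"api": "arm_command", "payload": {"deltas": [{"hand": 35,"tx": -32,"ty": 27.8,"tz": 0,"wx": 0,"wy": 0,"wz": -0.035},{"hand": 35,"tx": -32,"ty": 27.8,"tz": 0,"wx": 0,"wy": 0,"wz": 0},{"hand": 35,"tx": 0,"ty": 0,"tz": 33,"wx": 0,"wy": 0,"wz": 0},{"hand": 35,"tx": 0,"ty": 0,"tz": 33,"wx": 0,"wy": 0,"wz": 0},{"hand": 35,"tx": 0,"ty": 0,"tz": 33,"wx": 0,"wy": 0,"wz": 0},{"hand": 16,"tx": 0,"ty": 0,"tz": 0,"wx": 0,"wy": 0,"wz": 0},{"hand": 16,"tx": 0,"ty": 0,"tz": 0,"wx": 0,"wy": 0,"wz": 0},{"hand": 16,"tx": 0,"ty": 0,"tz": 0,"wx": 0,"wy": 0,"wz": 0}]}}

```text
clock: 11.25
eef_pos: [443.0, -119.1, 55.5]
tcp_rot: [3.14, -0.001, 0.849]
contact_force: [0.5, -0.0, -0.5]
opening: 0.187
grasp_force: 0.0
```

Call:
{"api": "arm_command", "payload": {"deltas": [{"hand": 16,"tx": 0.8,"ty": -9.8,"tz": 0,"wx": 0,"wy": 0,"wz": 0.17},{"hand": 16,"tx": 0.8,"ty": -9.8,"tz": 0,"wx": 0,"wy": 0,"wz": 0.17},{"hand": 16,"tx": 0.8,"ty": -9.8,"tz": 0,"wx": 0,"wy": 0,"wz": 0.17},{"hand": 16,"tx": 0.8,"ty": -9.8,"tz": 0,"wx": 0,"wy": 0,"wz": 0.17},{"hand": 16,"tx": 0.8,"ty": -9.8,"tz": 0,"wx": 0,"wy": 0,"wz": 0.17},{"hand": 16,"tx": 0.8,"ty": -9.8,"tz": 0,"wx": 0,"wy": 0,"wz": 0.17},{"hand": 16,"tx": 0.8,"ty": -9.8,"tz": 0,"wx": 0,"wy": 0,"wz": 0.17},{"hand": 16,"tx": 0,"ty": 0,"tz": 0,"wx": 0,"wy": 0,"wz": 0}]}}

```text
clock: 12.25
eef_pos: [426.3, -55.8, 55.3]
tcp_rot: [-3.141, -0.002, -0.338]
contact_force: [0.2, -0.5, 0.1]
opening: 0.19
grasp_force: 0.0
```

```bash
python3 - <<'E'
from h import *
s=r.sense();d=s['eef_pos'][:2]-[481.3,-76.5];print(np.hypot(*d),np.arctan2(d[1],d[0])-2.685,s['contact_force'])
E
```

```text
58.78886438264946 0.09604818608909005 [ 0.24931371 -0.49815748  0.13335238]
```

Push on gently to the stop.

Call:
{"api": "arm_command", "payload": {"deltas": [{"hand": 16,"tx": 0.3,"ty": -4,"tz": 0,"wx": 0,"wy": 0,"wz": 0.07},{"hand": 16,"tx": 0.1,"ty": -2.5,"tz": 0,"wx": 0,"wy": 0,"wz": 0.04},{"hand": 16,"tx": 0,"ty": -1.5,"tz": 0,"wx": 0,"wy": 0,"wz": 0.02},{"hand": 16,"tx": 0,"ty": 0,"tz": 0,"wx": 0,"wy": 0,"wz": 0},{"hand": 16,"tx": 0,"ty": 0,"tz": 0,"wx": 0,"wy": 0,"wz": 0}]}}

```text
clock: 12.88
eef_pos: [428.8, -48.8, 54.4]
tcp_rot: [-3.141, -0.0, -0.469]
contact_force: [-0.7, -1.9, 0.2]
opening: 0.185
grasp_force: 0.5
```

Call:
{"api": "arm_command", "payload": {"deltas": [{"hand": 16,"tx": 0,"ty": -1.5,"tz": 0,"wx": 0,"wy": 0,"wz": 0},{"hand": 16,"tx": 0,"ty": -1,"tz": 0,"wx": 0,"wy": 0,"wz": 0},{"hand": 16,"tx": 0,"ty": 0,"tz": 0,"wx": 0,"wy": 0,"wz": 0},{"hand": 16,"tx": 0,"ty": 0,"tz": 0,"wx": 0,"wy": 0,"wz": 0}]}}

```text
clock: 13.38
eef_pos: [429.8, -46.4, 54.2]
tcp_rot: [-3.142, 0.0, -0.47]
contact_force: [-1.2, -0.4, 0.2]
opening: 0.184
grasp_force: 0.4
```

Call:
{"api": "arm_command", "payload": {"deltas": [{"hand": 30,"tx": 0,"ty": 0,"tz": 0,"wx": 0,"wy": 0,"wz": 0},{"hand": 30,"tx": 0,"ty": 0,"tz": 0,"wx": 0,"wy": 0,"wz": 0},{"hand": 30,"tx": 0,"ty": 0,"tz": -50,"wx": 0,"wy": 0,"wz": 0},{"hand": 40,"tx": 0,"ty": 0,"tz": -50,"wx": 0,"wy": 0,"wz": 0},{"hand": 40,"tx": 0,"ty": 0,"tz": -50,"wx": 0,"wy": 0,"wz": 0},{"hand": 40,"tx": 0,"ty": 0,"tz": 0,"wx": 0,"wy": 0,"wz": 0},{"hand": 40,"tx": 0,"ty": 0,"tz": 0,"wx": 0,"wy": 0,"wz": 0}]}}

```text
clock: 14.25
eef_pos: [429.5, -46.4, 204.0]
tcp_rot: [-3.142, 0.0, -0.47]
contact_force: [-0.3, 0.7, 0.0]
opening: 0.465
grasp_force: 0.0
```

```bash
python3 - <<'E'
from h import *
f=grab('wrist','w3'); u,v=w2pix(f,[481.3,-76.5,60]).astype(int)
u0=max(0,u-100);v0=max(0,v-65);print(u0,v0);crop('w3',u0,v0,min(640,u0+200),min(480,v0+150),4,'c5')
go(480,-77,200,0)
E
```

```text
227 91
at [429.  -46.4 203.3] [ 3.141e+00  2.000e-03 -4.700e-01] q6 1.93 -> wz -0.470 then tx 51.0 ty 30.6 tz 3.3
```

View pics/c5.png

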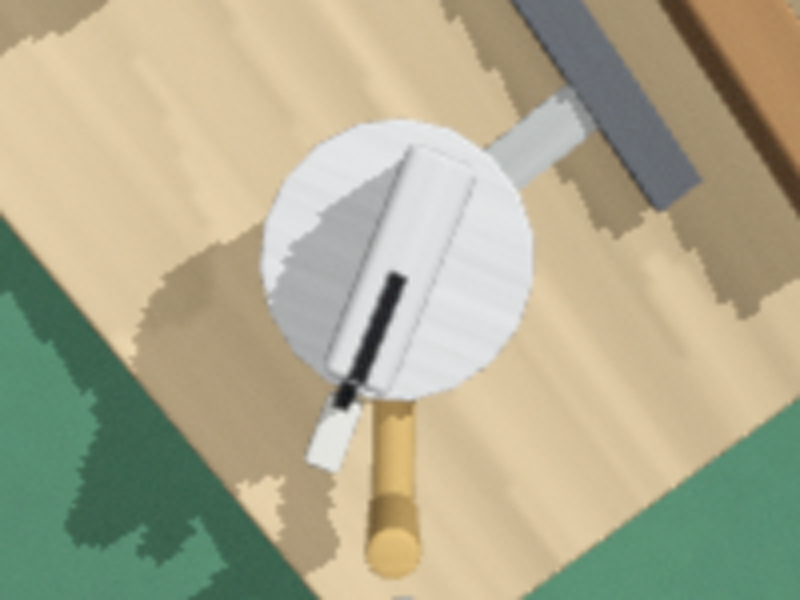

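```bash
python3 - <<'E'
from h import *
f=load('w3'); p=pix2w(f,227+393/4,91+552/4,80)[:2]
for ax in (pix2w(f,227+397/4,91+260/4,60)[:2],np.array([481.3,-76.5])):
  d=p-ax; print(p,ax,np.hypot(*d),np.arctan2(d[1],d[0]))
go(584,182,150,1.865)
f=grab('top','t1')
E
```

```text
[430.44392489 -48.57117159] [481.82559892 -75.61167293] 58.06259672443622 2.6571525976747257
[430.44392489 -48.57117159] [481.3 -76.5] 58.02033980912487 2.639383916281874
at [429.  -46.4 203.3] [ 3.141e+00  2.000e-03 -4.700e-01] q6 1.93 -> wz -2.335 then tx 173.6 ty 214.5 tz 53.3
```

Call:
{"api": "arm_command", "payload": {"deltas": [{"hand": 85,"tx": 0,"ty": 0,"tz": 0,"wx": 0,"wy": 0,"wz": -0.167},{"hand": 85,"tx": 0,"ty": 0,"tz": 0,"wx": 0,"wy": 0,"wz": -0.167},{"hand": 85,"tx": 0,"ty": 0,"tz": 0,"wx": 0,"wy": 0,"wz": -0.167},{"hand": 85,"tx": 0,"ty": 0,"tz": 0,"wx": 0,"wy": 0,"wz": -0.167},{"hand": 85,"tx": 0,"ty": 0,"tz": 0,"wx": 0,"wy": 0,"wz": -0.167},{"hand": 85,"tx": 0,"ty": 0,"tz": 0,"wx": 0,"wy": 0,"wz": -0.167},{"hand": 85,"tx": 0,"ty": 0,"tz": 0,"wx": 0,"wy": 0,"wz": -0.167},{"hand": 85,"tx": 0,"ty": 0,"tz": 0,"wx": 0,"wy": 0,"wz": -0.167}]}}

```text
clock: 15.35
eef_pos: [429.0, -46.4, 202.8]
tcp_rot: [-3.139, 0.002, 0.871]
contact_force: [0.1, -0.2, -0.0]
opening: 0.993
grasp_force: 0.0
```

Call:
{"api": "arm_command", "payload": {"deltas": [{"hand": 85,"tx": 0,"ty": 0,"tz": 0,"wx": 0,"wy": 0,"wz": -0.167},{"hand": 85,"tx": 0,"ty": 0,"tz": 0,"wx": 0,"wy": 0,"wz": -0.167},{"hand": 85,"tx": 0,"ty": 0,"tz": 0,"wx": 0,"wy": 0,"wz": -0.167},{"hand": 85,"tx": 0,"ty": 0,"tz": 0,"wx": 0,"wy": 0,"wz": -0.167},{"hand": 85,"tx": 0,"ty": 0,"tz": 0,"wx": 0,"wy": 0,"wz": -0.167},{"hand": 85,"tx": 0,"ty": 0,"tz": 0,"wx": 0,"wy": 0,"wz": -0.167},{"hand": 85,"tx": 34,"ty": 43,"tz": 0,"wx": 0,"wy": 0,"wz": 0},{"hand": 85,"tx": 34,"ty": 43,"tz": 0,"wx": 0,"wy": 0,"wz": 0}]}}

```text
clock: 16.35
eef_pos: [492.2, 44.4, 202.9]
tcp_rot: [-3.139, -0.0, 1.866]
contact_force: [0.7, -0.8, -0.2]
opening: 0.995
grasp_force: 0.0
```

Call:
{"api": "arm_command", "payload": {"deltas": [{"hand": 85,"tx": 34,"ty": 43,"tz": 0,"wx": 0,"wy": 0,"wz": 0},{"hand": 85,"tx": 34,"ty": 43,"tz": 0,"wx": 0,"wy": 0,"wz": 0},{"hand": 85,"tx": 0,"ty": 43,"tz": 0,"wx": 0,"wy": 0,"wz": 0},{"hand": 85,"tx": 0,"ty": 0,"tz": 0,"wx": 0,"wy": 0,"wz": 0},{"hand": 85,"tx": 0,"ty": 0,"tz": 0,"wx": 0,"wy": 0,"wz": 0}]}}

```text
clock: 16.98
eef_pos: [594.2, 146.0, 202.5]
tcp_rot: [-3.138, -0.0, 1.868]
contact_force: [-0.1, -0.4, -0.5]
opening: 0.99
grasp_force: 0.0
```

```bash
cat >> h.py <<'E'
from scipy.spatial.transform import Rotation as Ro
def blanks(f,x0,show=None):
    """pine-coloured quads, top face at z=22"""
    im=f['image']; hsv=cv2.cvtColor(im,cv2.COLOR_RGB2HSV)
    m=cv2.inRange(hsv,(10,60,120),(28,190,255))
    m=cv2.morphologyEx(m,cv2.MORPH_CLOSE,np.ones((5,5),np.uint8))
    for c in cv2.findContours(m,0,2)[0]:
        if cv2.contourArea(c)<500: continue
        w=np.array([pix2w(f,*q,22)[:2] for q in c[:,0]],np.float32); b=cv2.minAreaRect(w)
        pts=cv2.boxPoints(b); e=pts[1]-pts[0]; g=pts[2]-pts[1]
        L=e if np.hypot(*e)>np.hypot(*g) else g
        if max(b[1])<140: print('blank',np.round(b[0],1),np.round(b[1],1),'dir',round(float(np.arctan2(L[1],L[0])%np.pi),3))
def rot(): return Ro.from_euler('xyz',r.sense()['tcp_rot'])
def shift(x,y,z):
    p=r.sense()['eef_pos']; print('at',p.round(1),r.sense()['tcp_rot'].round(3),'q',r.sense()['qpos'].round(2),'shift',rot().inv().apply(np.array([x,y,z])-p).round(1))
E
python3 - <<'E'
from h import *
go(580,166,150,1.865)
for n in('wrist','top'): print(n); blanks(grab(n,n+'4'),0)
E
```

```text
at [594.2 146.  202.5] [-3.138 -0.     1.868] q6 -0.06 -> wz 0.003 then tx 23.3 ty -7.8 tz 52.5
wrist
blank [ 460.  -258.1] [75.7 19.3] dir 0.304
blank [ 444.  -208.1] [65.  36.2] dir 0.622
blank [924.3 -77.3] [81.5 86.6] dir 1.875
blank [909.9  77.4] [ 64.5 120.6] dir 3.132
blank [447.4 -45.7] [112.7  91.9] dir 0.191
blank [591.1 148.6] [55.5 95.3] dir 1.92
blank [473.  150.2] [55.9 95.4] dir 1.694
blank [651.5 329.6] [73.2 39.5] dir 0.244
top
```

Call:
{"api": "arm_command", "payload": {"deltas": [{"hand": 85,"tx": 0,"ty": 0,"tz": 0,"wx": 0,"wy": 0,"wz": -0.032},{"hand": 85,"tx": 0,"ty": 0,"tz": 0,"wx": 0,"wy": -0.175,"wz": 0},{"hand": 85,"tx": 0,"ty": 0,"tz": 0,"wx": 0,"wy": -0.175,"wz": 0},{"hand": 85,"tx": 0,"ty": 0,"tz": 0,"wx": 0,"wy": -0.175,"wz": 0},{"hand": 85,"tx": 0,"ty": 0,"tz": 0,"wx": 0,"wy": -0.175,"wz": 0},{"hand": 85,"tx": 0,"ty": 0,"tz": 0,"wx": 0,"wy": 0,"wz": 0},{"hand": 85,"tx": 0,"ty": 0,"tz": 0,"wx": 0,"wy": 0,"wz": 0}]}}

```text
clock: 17.95
eef_pos: [595.6, 146.3, 204.5]
tcp_rot: [-3.141, 0.697, 1.901]
contact_force: [0.5, 0.3, 0.1]
opening: 0.997
grasp_force: 0.0
```

```bash
python3 - <<'E'
from h import *
shift(581.7,167.8,80); print(rot().as_matrix().round(3), rot().inv().apply([0,0,-40]))
E
```

```text
at [595.6 146.3 204.5] [-3.141  0.697  1.901] q [ 0.59  0.48  1.7  -0.71  1.26  0.59] shift [98.9 -6.1 79.5]
[[-0.248  0.946  0.207]
 [ 0.725  0.323 -0.608]
 [-0.642 -0.001 -0.767]] [2.56809186e+01 2.18185739e-02 3.06674085e+01]
```

Call:
{"api": "arm_command", "payload": {"deltas": [{"hand": 85,"tx": 33,"ty": -2,"tz": 26.5,"wx": 0,"wy": 0,"wz": 0},{"hand": 85,"tx": 33,"ty": -2,"tz": 26.5,"wx": 0,"wy": 0,"wz": 0},{"hand": 85,"tx": 33,"ty": -2,"tz": 26.5,"wx": 0,"wy": 0,"wz": 0},{"hand": 85,"tx": 0,"ty": 0,"tz": 0,"wx": 0,"wy": 0,"wz": 0},{"hand": 85,"tx": 0,"ty": 0,"tz": 0,"wx": 0,"wy": 0,"wz": 0}]}}

```text
clock: 18.58
eef_pos: [583.3, 167.2, 81.6]
tcp_rot: [3.139, 0.699, 1.897]
contact_force: [-0.1, -0.9, -0.1]
opening: 0.994
grasp_force: 0.0
```

```bash
python3 - <<'E'
from h import *
shift(581.7,167.8,8)
f=grab('wrist','w5')
E
```

```text
at [583.3 167.2  81.6] [3.139 0.699 1.897] q [ 0.63  0.65  1.75 -0.75  1.12  0.77] shift [48.2 -1.4 55.7]
```

View pics/w5.png

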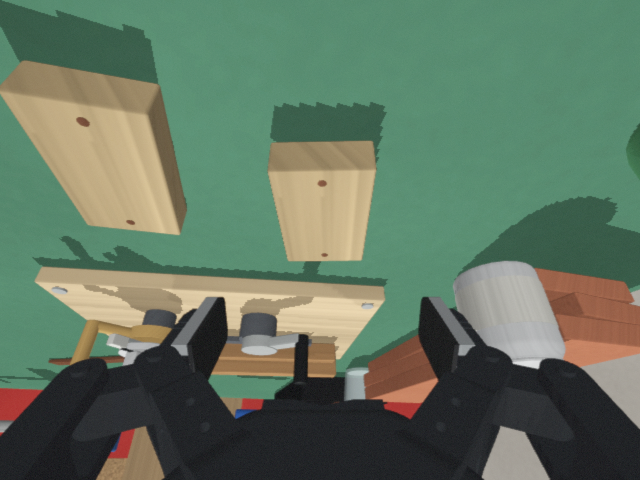

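Call:
{"api": "arm_command", "payload": {"deltas": [{"hand": 85,"tx": 19,"ty": -1.4,"tz": 22,"wx": 0,"wy": 0,"wz": 0},{"hand": 85,"tx": 19,"ty": 0,"tz": 22,"wx": 0,"wy": 0,"wz": 0},{"hand": 85,"tx": 10,"ty": 0,"tz": 12,"wx": 0,"wy": 0,"wz": 0},{"hand": 85,"tx": 0,"ty": 0,"tz": 0,"wx": 0,"wy": 0,"wz": 0},{"hand": 85,"tx": 0,"ty": 0,"tz": 0,"wx": 0,"wy": 0,"wz": 0}]}}

```text
clock: 19.25
eef_pos: [581.3, 168.2, 7.2]
tcp_rot: [3.14, 0.7, 1.898]
contact_force: [0.2, -0.1, 0.2]
opening: 0.996
grasp_force: 0.0
```

Call:
{"api": "arm_command", "payload": {"squeeze": 70, "deltas": [{"hand": 40,"tx": 0,"ty": 0,"tz": 0,"wx": 0,"wy": 0,"wz": 0},{"hand": 40,"tx": 0,"ty": 0,"tz": 0,"wx": 0,"wy": 0,"wz": 0},{"hand": 40,"tx": 0,"ty": 0,"tz": 0,"wx": 0,"wy": 0,"wz": 0},{"hand": 40,"tx": 0,"ty": 0,"tz": 0,"wx": 0,"wy": 0,"wz": 0},{"hand": 40,"tx": 0,"ty": 0,"tz": 0,"wx": 0,"wy": 0,"wz": 0}]}}

```text
clock: 19.88
eef_pos: [581.0, 168.4, 7.1]
tcp_rot: [3.14, 0.7, 1.899]
contact_force: [-1.9, 1.5, 7.6]
opening: 0.641
grasp_force: 51.4
```

```bash
python3 - <<'E'
from h import *
s=r.sense(); print(s['eef_pos'],s['tcp_rot'],s['opening']*85.4,s['grasp_force'],s['contact_force'])
R=rot(); 
f=grab('wrist','w6'); blanks(f,0)
for c in ([587,144.4],[589,146.5],[591,148.6]): print('centre in tool',R.inv().apply(np.array([*c,11])-s['eef_pos']).round(1))
E
```

```text
[581.04037142 168.3778704    7.10211166] [3.13972978 0.70029182 1.89892516] 54.7783695614647 51.43907368183136 [-1.90904402  1.52052991  7.61301432]
centre in tool [-21.3  -2.1  12.9]
centre in tool [-20.3   0.5  12. ]
centre in tool [-19.3   3.   11.2]
```

Call:
{"api": "arm_command", "payload": {"deltas": [{"hand": 40,"tx": -10,"ty": 0,"tz": -12,"wx": 0,"wy": 0,"wz": 0},{"hand": 40,"tx": -32,"ty": 0,"tz": -38,"wx": 0,"wy": 0,"wz": 0},{"hand": 40,"tx": -32,"ty": 0,"tz": -38,"wx": 0,"wy": 0,"wz": 0},{"hand": 40,"tx": -32,"ty": 0,"tz": -38,"wx": 0,"wy": 0,"wz": 0},{"hand": 40,"tx": 0,"ty": 0,"tz": 0,"wx": 0,"wy": 0.175,"wz": 0},{"hand": 40,"tx": 0,"ty": 0,"tz": 0,"wx": 0,"wy": 0.175,"wz": 0},{"hand": 40,"tx": 0,"ty": 0,"tz": 0,"wx": 0,"wy": 0.175,"wz": 0},{"hand": 40,"tx": 0,"ty": 0,"tz": 0,"wx": 0,"wy": 0.175,"wz": 0}]}}

```text
clock: 20.92
eef_pos: [580.9, 168.3, 172.8]
tcp_rot: [3.138, -0.006, 1.901]
contact_force: [-1.4, -0.8, -1.9]
opening: 0.636
grasp_force: 78.4
```

```bash
python3 - <<'E'
from h import *
s=r.sense(); print(s['eef_pos'],s['tcp_rot'],s['opening']*85.4,s['grasp_force'],s['qpos'].round(2))
f=load('top0')
q=lambda a,b,z: pix2w(f,350+a/3.5,145+b/3.5,z)[:2]
O=np.array([559.4,-122]); a=-1.395; X=np.array([np.cos(a),np.sin(a)]);Y=np.array([-X[1],X[0]])
for n,p in dict(j1=q(280,70,40),j2=q(408,468,40),f1=q(340,35,48),f2=q(480,462,48),fo1=q(370,28,48),fo2=q(510,450,48),ax=np.array([481,-76.5]),cam=np.array([585,-54])).items(): print(n,p.round(1),((p-O)@X).round(1),((p-O)@Y).round(1))
crop('w1',230,0,530,220,2.6,'c6')
E
```

```text
[580.85735203 168.33752322 172.79192365] [ 3.13783168 -0.00554297  1.90099751] 54.298223756239146 78.41439843177795 [ 0.28  0.38  1.73  0.01  1.02 -0.06]
j1 [ 696.1 -136.3] 38.0 132.1
j2 [ 432.2 -183. ] 37.8 -135.9
f1 [ 714.1 -175.8] 80.0 142.9
f2 [ 431.7 -225. ] 79.1 -143.8
fo1 [ 717.4 -195.8] 100.3 142.6
fo2 [ 437.6 -244.5] 99.3 -141.3
ax [481.  -76.5] -58.5 -69.2
cam [585 -54] -62.5 37.1
```

View pics/c6.png

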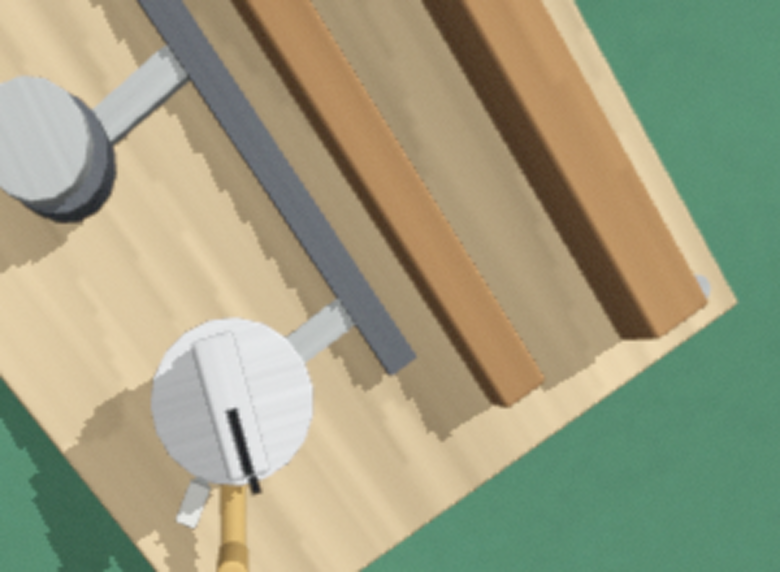

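```bash
python3 - <<'E'
from h import *
f=load('w1')
q=lambda a,b,z: pix2w(f,230+a/2.6,b/2.6,z)[:2]
O=np.array([559.4,-122]); a=-1.395; X=np.array([np.cos(a),np.sin(a)]);Y=np.array([-X[1],X[0]])
for n,p in dict(j=q(541,382,40),ft=q(657,340,48),fb=q(622,335,16),fo=q(706,304,48),corner=q(736,300,16),ax=q(232,400,60)).items(): print(n,p.round(1),((p-O)@X).round(1),((p-O)@Y).round(1))
E
```

```text
j [ 436.7 -182. ] 37.6 -131.3
ft [ 433.6 -222.2] 76.7 -141.4
fb [ 435.4 -223.8] 78.6 -139.9
fo [ 437.7 -241.6] 96.5 -140.8
corner [ 428.4 -268. ] 120.8 -154.6
ax [482.2 -75.9] -58.9 -68.0
```

Call:
{"api": "arm_command", "payload": {"deltas": [{"hand": 40,"tx": 0,"ty": 0,"tz": 0,"wx": 0,"wy": 0,"wz": 0.154},{"hand": 40,"tx": 0,"ty": 0,"tz": 0,"wx": 0,"wy": 0.175,"wz": 0},{"hand": 40,"tx": 0,"ty": 0,"tz": 0,"wx": 0,"wy": 0.175,"wz": 0},{"hand": 40,"tx": 0,"ty": 0,"tz": 0,"wx": 0,"wy": 0.175,"wz": 0},{"hand": 40,"tx": 0,"ty": 0,"tz": 0,"wx": 0,"wy": 0.175,"wz": 0},{"hand": 40,"tx": 0,"ty": 0,"tz": 0,"wx": 0,"wy": 0.171,"wz": 0},{"hand": 40,"tx": 0,"ty": 0,"tz": 0,"wx": 0,"wy": 0,"wz": 0}]}}

```text
clock: 21.8
eef_pos: [580.0, 166.1, 169.1]
tcp_rot: [-3.137, -0.872, 1.74]
contact_force: [-0.7, -0.7, -0.8]
opening: 0.637
grasp_force: 78.5
```

```bash
cat >> h.py <<'E'
O=np.array([559.4,-122]); X=np.array([np.cos(-1.395),np.sin(-1.395)]);Y=np.array([-X[1],X[0]])
def place(px,py,z,off):
    """tool shift that brings block centre (tool-frame offset off) to press (px,py), height z"""
    R=rot(); p=r.sense()['eef_pos']; c=p+R.apply(off); t=np.array([*(O+px*X+py*Y),z])
    print('block centre',c.round(1),'press',((c[:2]-O)@X).round(1),((c[:2]-O)@Y).round(1),'shift',R.inv().apply(t-c).round(1),'up50',R.inv().apply([0,0,50]).round(1),'q',r.sense()['qpos'].round(2),r.sense()['tcp_rot'].round(3))
E
python3 - <<'E'
from h import *
off=[-20.3,.5,12]
place(59,55,165,off)
E
```

```text
block centre [581.1 162.4 145.8] press -276.2 71.1 shift [-200.9  -15.1 -269. ] up50 [ 38.3  -0.2 -32.2] q [-0.15  0.58  1.74  0.85  1.31 -0.77] [-3.137 -0.872  1.74 ]
```

Call:
{"api": "arm_command", "payload": {"deltas": [{"hand": 40,"tx": 4,"ty": 0,"tz": -46,"wx": 0,"wy": 0,"wz": 0},{"hand": 40,"tx": -34,"ty": -2.5,"tz": -37,"wx": 0,"wy": 0,"wz": 0},{"hand": 40,"tx": -34,"ty": -2.5,"tz": -37,"wx": 0,"wy": 0,"wz": 0},{"hand": 40,"tx": -34,"ty": -2.5,"tz": -37,"wx": 0,"wy": 0,"wz": 0},{"hand": 40,"tx": -34,"ty": -2.5,"tz": -37,"wx": 0,"wy": 0,"wz": 0},{"hand": 40,"tx": -34,"ty": -2.5,"tz": -37,"wx": 0,"wy": 0,"wz": 0},{"hand": 40,"tx": -34,"ty": -2.5,"tz": -37,"wx": 0,"wy": 0,"wz": 0},{"hand": 40,"tx": 0,"ty": 0,"tz": 0,"wx": 0,"wy": 0,"wz": 0}]}}

```text
clock: 22.8
eef_pos: [624.7, -166.2, 190.9]
tcp_rot: [3.141, -0.865, 1.744]
contact_force: [0.4, 0.7, -0.5]
opening: 0.633
grasp_force: 78.6
```

```bash
python3 - <<'E'
from h import *
off=[-20.3,.5,12]
place(59,55,120,off)
s=r.sense(); print(s['opening'],s['grasp_force'],s['eef_pos'])
grab('scene','s2')
a=cv2.resize(cv2.imread('pics/s2.png')[60:300,120:420],None,fx=2.5,fy=2.5); cv2.imwrite('pics/c7.png',a)
E
```

```text
block centre [ 625.9 -170.   167.6] press 58.9 57.1 shift [-36.3  -2.1  30.8] up50 [ 38.1   0.  -32.4] q [-0.57  0.76  1.33  0.6   1.7  -0.86] [ 3.141 -0.865  1.744]
0.6333661026501717 78.5584831237793 [ 624.7147097  -166.15114645  190.88466177]
```

View pics/c7.png

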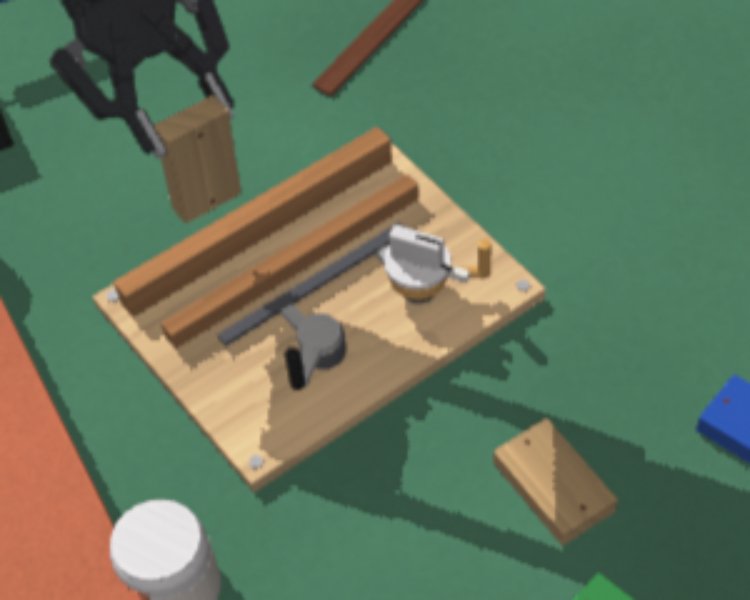

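```bash
python3 - <<'E'
from h import *
f=load('s2'); c=np.array([625.9,-170,167.6])
for sx in(-1,1):
  for sy in (-1,1):
    p=c+np.array([*(sx*11*X+sy*28*Y),-48]); print(sx,sy,w2pix(f,p).round(1), 'crop',((w2pix(f,p)-[120,60])*2.5).round(0))
# tilt check with q: top corner
for sy in(-1,1):
    p=c+np.array([*(-11*X+sy*28*Y),48]); print('top',sy,((w2pix(f,p)-[120,60])*2.5).round(0))
E
```

```text
-1 -1 [218.  136.5] crop [245. 191.]
-1 1 [195.4 149.3] crop [189. 223.]
1 -1 [212.2 130.3] crop [231. 176.]
1 1 [189.7 142.9] crop [174. 207.]
top -1 [228. 108.]
top 1 [167. 141.]
```

Call:
{"api": "arm_command", "payload": {"deltas": [{"hand": 40,"tx": -25,"ty": -0.7,"tz": 22,"wx": 0,"wy": 0,"wz": 0},{"hand": 40,"tx": -25,"ty": -0.7,"tz": 22,"wx": 0,"wy": 0,"wz": 0},{"hand": 40,"tx": -12.5,"ty": -0.7,"tz": 11,"wx": 0,"wy": 0,"wz": 0},{"hand": 40,"tx": -12,"ty": 0,"tz": 11,"wx": 0,"wy": 0,"wz": 0},{"hand": 40,"tx": 0,"ty": 0,"tz": 0,"wx": 0,"wy": 0,"wz": 0},{"hand": 40,"tx": 0,"ty": 0,"tz": 0,"wx": 0,"wy": 0,"wz": 0}]}}

```text
clock: 23.6
eef_pos: [621.8, -161.4, 91.6]
tcp_rot: [3.14, -0.87, 1.747]
contact_force: [0.7, -0.7, -0.8]
opening: 0.635
grasp_force: 78.6
```

```bash
python3 - <<'E'
from h import *
off=[-20.3,.5,12]
place(57,55,64,off)
E
```

```text
block centre [ 623.  -165.1   68.4] press 53.6 55.1 shift [-5.5 -0.1  0.2] up50 [ 38.2   0.  -32.2] q [-0.56  0.87  1.36  0.6   1.58 -0.95] [ 3.14  -0.87   1.747]
```

Down a few mm more, and 3 mm back towards the fence, feeling for contact.

Call:
{"api": "arm_command", "payload": {"deltas": [{"hand": 40,"tx": -3,"ty": 0,"tz": -1,"wx": 0,"wy": 0,"wz": 0},{"hand": 40,"tx": -1.5,"ty": 0,"tz": 1,"wx": 0,"wy": 0,"wz": 0},{"hand": 40,"tx": 0,"ty": 0,"tz": 0,"wx": 0,"wy": 0,"wz": 0},{"hand": 40,"tx": 0,"ty": 0,"tz": 0,"wx": 0,"wy": 0,"wz": 0}]}}

```text
clock: 24.1
eef_pos: [622.2, -164.4, 88.2]
tcp_rot: [3.14, -0.871, 1.747]
contact_force: [1.1, -0.9, 4.9]
opening: 0.638
grasp_force: 78.9
```

Call:
{"api": "arm_command", "payload": {"deltas": [{"hand": 40,"tx": -1.2,"ty": 0,"tz": 1,"wx": 0,"wy": 0,"wz": 0},{"hand": 40,"tx": 0,"ty": 0,"tz": 0,"wx": 0,"wy": 0,"wz": 0},{"hand": 40,"tx": 0,"ty": 0,"tz": 0,"wx": 0,"wy": 0,"wz": 0}]}}

```text
clock: 24.48
eef_pos: [622.3, -164.4, 88.1]
tcp_rot: [3.139, -0.872, 1.748]
contact_force: [-0.6, -2.7, 13.8]
opening: 0.637
grasp_force: 79.5
```

Call:
{"api": "arm_command", "payload": {"deltas": [{"hand": 62,"tx": 0,"ty": 0,"tz": 0,"wx": 0,"wy": 0,"wz": 0},{"hand": 75,"tx": 0,"ty": 0,"tz": 0,"wx": 0,"wy": 0,"wz": 0},{"hand": 80,"tx": 0,"ty": 0,"tz": 0,"wx": 0,"wy": 0,"wz": 0},{"hand": 80,"tx": 0,"ty": 0,"tz": 0,"wx": 0,"wy": 0,"wz": 0},{"hand": 80,"tx": 0,"ty": 0,"tz": -15,"wx": 0,"wy": 0,"wz": 0},{"hand": 80,"tx": 0,"ty": 0,"tz": -30,"wx": 0,"wy": 0,"wz": 0},{"hand": 80,"tx": 0,"ty": 0,"tz": -40,"wx": 0,"wy": 0,"wz": 0},{"hand": 80,"tx": 0,"ty": 0,"tz": -40,"wx": 0,"wy": 0,"wz": 0}]}}

```text
clock: 25.48
eef_pos: [638.7, -259.9, 167.7]
tcp_rot: [3.141, -0.87, 1.746]
contact_force: [0.3, 0.2, -0.3]
opening: 0.938
grasp_force: 0.0
```

```bash
python3 - <<'E'
from h import *
shift(600,-240,250)
f=grab('scene','s3'); 
c=np.array([*(O+57*X+55*Y),64])
a=cv2.resize(cv2.imread('pics/s3.png')[60:300,120:420],None,fx=2.5,fy=2.5)
for sx in(-1,1):
  for sy in(-1,1):
    for sz in(-1,1):
      p=(w2pix(f,c+np.array([*(sx*11*X+sy*28*Y),48*sz]))-[120,60])*2.5; cv2.circle(a,tuple(int(v) for v in p),3,(0,0,255),1)
cv2.imwrite('pics/c8.png',a)
E
```

```text
at [ 638.7 -259.9  167.7] [ 3.141 -0.87   1.746] q [-0.65  0.88  1.14  0.56  1.8  -0.89] shift [ 79.9 -34.6 -32.9]
```

View pics/c8.png

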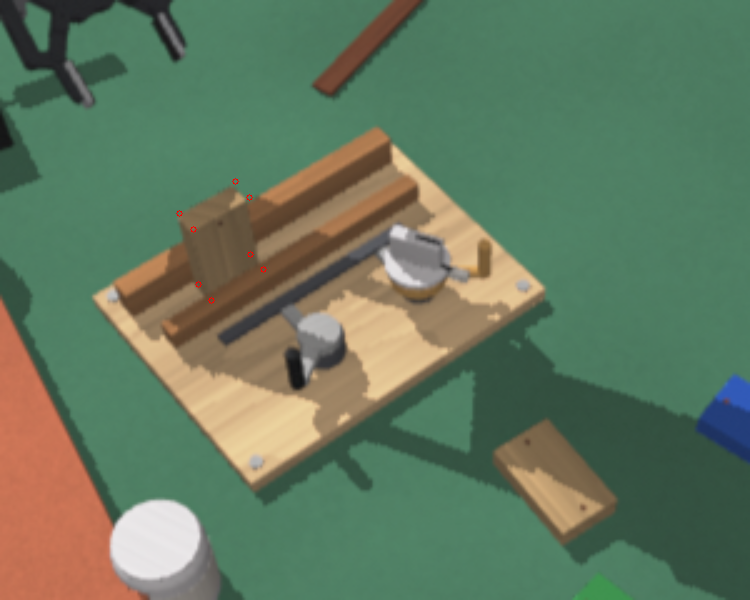

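Call:
{"api": "arm_command", "payload": {"deltas": [{"hand": 85,"tx": 33,"ty": 0,"tz": -28,"wx": 0,"wy": 0,"wz": 0},{"hand": 85,"tx": 33,"ty": 0,"tz": -28,"wx": 0,"wy": 0,"wz": 0},{"hand": 85,"tx": 0,"ty": 0,"tz": 0,"wx": 0,"wy": -0.174,"wz": 0},{"hand": 85,"tx": 0,"ty": 0,"tz": 0,"wx": 0,"wy": -0.174,"wz": 0},{"hand": 85,"tx": 0,"ty": 0,"tz": 0,"wx": 0,"wy": -0.174,"wz": 0},{"hand": 85,"tx": 0,"ty": 0,"tz": 0,"wx": 0,"wy": -0.174,"wz": 0},{"hand": 85,"tx": 0,"ty": 0,"tz": 0,"wx": 0,"wy": -0.174,"wz": 0},{"hand": 85,"tx": 0,"ty": 0,"tz": 0,"wx": 0,"wy": 0,"wz": 0.058}]}}

```text
clock: 26.52
eef_pos: [638.8, -256.7, 255.0]
tcp_rot: [3.14, 0.002, 1.689]
contact_force: [-0.8, -0.3, -0.0]
opening: 0.996
grasp_force: 0.0
```

```bash
python3 - <<'E'
from h import *
go(471,150,250,1.69)
E
```

```text
at [ 638.8 -256.7  255. ] [3.140e+00 2.000e-03 1.689e+00] q6 -0.5 -> wz -0.001 then tx 423.8 ty -118.2 tz 5.0
```

Call:
{"api": "arm_command", "payload": {"deltas": [{"hand": 85,"tx": 53,"ty": -14.8,"tz": 0,"wx": 0,"wy": 0,"wz": 0},{"hand": 85,"tx": 53,"ty": -14.8,"tz": 0,"wx": 0,"wy": 0,"wz": 0},{"hand": 85,"tx": 53,"ty": -14.8,"tz": 0,"wx": 0,"wy": 0,"wz": 0},{"hand": 85,"tx": 53,"ty": -14.8,"tz": 0,"wx": 0,"wy": 0,"wz": 0},{"hand": 85,"tx": 53,"ty": -14.8,"tz": 0,"wx": 0,"wy": 0,"wz": 0},{"hand": 85,"tx": 53,"ty": -14.8,"tz": 0,"wx": 0,"wy": 0,"wz": 0},{"hand": 85,"tx": 53,"ty": -14.8,"tz": 0,"wx": 0,"wy": 0,"wz": 0},{"hand": 85,"tx": 53,"ty": -14.8,"tz": 0,"wx": 0,"wy": 0,"wz": 0}]}}

```text
clock: 27.52
eef_pos: [471.1, 150.0, 254.2]
tcp_rot: [3.14, -0.001, 1.687]
contact_force: [1.2, 0.1, 0.2]
opening: 0.994
grasp_force: 0.0
```

Call:
{"api": "arm_command", "payload": {"deltas": [{"hand": 85,"tx": 0,"ty": 0,"tz": 30,"wx": 0,"wy": 0,"wz": 0},{"hand": 85,"tx": 0,"ty": 0,"tz": 20,"wx": 0,"wy": 0,"wz": 0},{"hand": 85,"tx": 0,"ty": 0,"tz": 0,"wx": 0,"wy": 0,"wz": 0},{"hand": 85,"tx": 0,"ty": 0,"tz": 0,"wx": 0,"wy": 0,"wz": 0}]}}

```text
clock: 28.02
eef_pos: [472.2, 148.6, 204.3]
tcp_rot: [3.14, -0.001, 1.687]
contact_force: [0.3, -0.2, 0.4]
opening: 0.995
grasp_force: 0.0
```

```bash
python3 - <<'E'
from h import *
blanks(grab('wrist','w8'),0)
go(471,170,200,1.69)
E
```

```text
blank [472.2 150.5] [55.2 95.3] dir 1.691
blank [648.3 329.9] [80.5 37.3] dir 0.248
at [472.3 148.6 204.4] [ 3.140e+00 -1.000e-03  1.687e+00] q6 0.18 -> wz -0.003 then tx 21.4 ty 1.2 tz 4.4
```

Call:
{"api": "arm_command", "payload": {"deltas": [{"hand": 85,"tx": 0,"ty": 0,"tz": 0,"wx": 0,"wy": -0.175,"wz": 0},{"hand": 85,"tx": 0,"ty": 0,"tz": 0,"wx": 0,"wy": -0.175,"wz": 0},{"hand": 85,"tx": 0,"ty": 0,"tz": 0,"wx": 0,"wy": -0.175,"wz": 0},{"hand": 85,"tx": 0,"ty": 0,"tz": 0,"wx": 0,"wy": -0.175,"wz": 0},{"hand": 85,"tx": 0,"ty": 0,"tz": 0,"wx": 0,"wy": 0,"wz": 0},{"hand": 85,"tx": 0,"ty": 0,"tz": 0,"wx": 0,"wy": 0,"wz": 0}]}}

```text
clock: 28.82
eef_pos: [471.7, 148.8, 203.6]
tcp_rot: [3.141, 0.696, 1.687]
contact_force: [-0.2, -0.3, -0.1]
opening: 0.994
grasp_force: 0.0
```

```bash
python3 - <<'E'
from h import *
shift(468.8,171.3,60)
E
```

```text
at [471.7 148.8 203.6] [3.141 0.696 1.687] q [ 0.69  0.4   1.83 -0.58  1.37  0.83] shift [109.5  -0.4  95.7]
```

Call:
{"api": "arm_command", "payload": {"deltas": [{"hand": 85,"tx": 36.5,"ty": 0,"tz": 32,"wx": 0,"wy": 0,"wz": 0},{"hand": 85,"tx": 36.5,"ty": 0,"tz": 32,"wx": 0,"wy": 0,"wz": 0},{"hand": 85,"tx": 36.5,"ty": 0,"tz": 32,"wx": 0,"wy": 0,"wz": 0},{"hand": 85,"tx": 0,"ty": 0,"tz": 0,"wx": 0,"wy": 0,"wz": 0},{"hand": 85,"tx": 0,"ty": 0,"tz": 0,"wx": 0,"wy": 0,"wz": 0}]}}

```text
clock: 29.45
eef_pos: [469.9, 170.3, 61.3]
tcp_rot: [3.139, 0.698, 1.685]
contact_force: [0.2, -0.1, 0.2]
opening: 0.995
grasp_force: 0.0
```

```bash
python3 - <<'E'
from h import *
shift(468.8,171.3,7)
E
```

```text
at [469.9 170.3  61.3] [3.139 0.698 1.685] q [ 0.72  0.63  1.85 -0.61  1.17  1.  ] shift [35.8 -1.1 40.9]
```

Call:
{"api": "arm_command", "payload": {"squeeze": 70, "deltas": [{"hand": 85,"tx": 18,"ty": -1,"tz": 20.5,"wx": 0,"wy": 0,"wz": 0},{"hand": 85,"tx": 10,"ty": 0,"tz": 11,"wx": 0,"wy": 0,"wz": 0},{"hand": 85,"tx": 7.5,"ty": 0,"tz": 9,"wx": 0,"wy": 0,"wz": 0},{"hand": 85,"tx": 0,"ty": 0,"tz": 0,"wx": 0,"wy": 0,"wz": 0},{"hand": 40,"tx": 0,"ty": 0,"tz": 0,"wx": 0,"wy": 0,"wz": 0},{"hand": 40,"tx": 0,"ty": 0,"tz": 0,"wx": 0,"wy": 0,"wz": 0},{"hand": 40,"tx": 0,"ty": 0,"tz": 0,"wx": 0,"wy": 0,"wz": 0},{"hand": 40,"tx": 0,"ty": 0,"tz": 0,"wx": 0,"wy": 0,"wz": 0}]}}

```text
clock: 30.45
eef_pos: [468.2, 172.1, 6.3]
tcp_rot: [3.14, 0.699, 1.687]
contact_force: [-1.1, 0.9, 5.9]
opening: 0.637
grasp_force: 74.0
```

```bash
python3 - <<'E'
from h import *
s=r.sense(); print(s['eef_pos'],s['tcp_rot'],s['opening']*85.4,s['grasp_force'],s['contact_force'])
print('centre in tool',rot().inv().apply(np.array([471.5,149,11])-s['eef_pos']).round(1))
E
```

```text
[468.17158334 172.06049888   6.2812582 ] [3.14023322 0.69879228 1.68705189] 54.39971603681232 74.03195142745972 [-1.14894199  0.88932702  5.88743959]
centre in tool [-20.9   0.6  11.4]
```

Call:
{"api": "arm_command", "payload": {"deltas": [{"hand": 40,"tx": -10,"ty": 0,"tz": -12,"wx": 0,"wy": 0,"wz": 0},{"hand": 40,"tx": -36,"ty": 0,"tz": -43,"wx": 0,"wy": 0,"wz": 0},{"hand": 40,"tx": -36,"ty": 0,"tz": -43,"wx": 0,"wy": 0,"wz": 0},{"hand": 40,"tx": -36,"ty": 0,"tz": -43,"wx": 0,"wy": 0,"wz": 0},{"hand": 40,"tx": 0,"ty": 0,"tz": 0,"wx": 0,"wy": 0.175,"wz": 0},{"hand": 40,"tx": 0,"ty": 0,"tz": 0,"wx": 0,"wy": 0.175,"wz": 0},{"hand": 40,"tx": 0,"ty": 0,"tz": 0,"wx": 0,"wy": 0.175,"wz": 0},{"hand": 40,"tx": 0,"ty": 0,"tz": 0,"wx": 0,"wy": 0.175,"wz": 0}]}}

```text
clock: 31.45
eef_pos: [467.9, 172.3, 191.3]
tcp_rot: [3.138, -0.007, 1.689]
contact_force: [-1.0, 0.2, -1.8]
opening: 0.64
grasp_force: 73.8
```

Call:
{"api": "arm_command", "payload": {"deltas": [{"hand": 40,"tx": 0,"ty": 0,"tz": 0,"wx": 0,"wy": 0,"wz": -0.06},{"hand": 40,"tx": 0,"ty": 0,"tz": 0,"wx": 0,"wy": 0.175,"wz": 0},{"hand": 40,"tx": 0,"ty": 0,"tz": 0,"wx": 0,"wy": 0.175,"wz": 0},{"hand": 40,"tx": 0,"ty": 0,"tz": 0,"wx": 0,"wy": 0.175,"wz": 0},{"hand": 40,"tx": 0,"ty": 0,"tz": 0,"wx": 0,"wy": 0.175,"wz": 0},{"hand": 40,"tx": 0,"ty": 0,"tz": 0,"wx": 0,"wy": 0.171,"wz": 0},{"hand": 40,"tx": 0,"ty": 0,"tz": 0,"wx": 0,"wy": 0,"wz": 0},{"hand": 40,"tx": 0,"ty": 0,"tz": 0,"wx": 0,"wy": 0,"wz": 0}]}}

```text
clock: 32.45
eef_pos: [467.7, 171.9, 189.7]
tcp_rot: [3.141, -0.869, 1.749]
contact_force: [0.6, 0.1, -0.1]
opening: 0.641
grasp_force: 73.9
```

```bash
python3 - <<'E'
from h import *
off=[-20.9,.6,11.4]
place(57,-55,165,off); s=r.sense(); print(s['opening'],s['grasp_force'],s['eef_pos'],s['clock'])
E
```

```text
block centre [469.2 167.3 166.4] press -300.7 -38.2 shift [-231.9  -17.3 -272.3] up50 [ 38.2   0.  -32.3] q [-0.17  0.41  1.98  0.85  1.27 -0.84] [ 3.141 -0.869  1.749]
0.6411429008843883 73.90677094459534 [467.72842725 171.93615034 189.7173502 ] 32.45
```

Call:
{"api": "arm_command", "payload": {"deltas": [{"hand": 40,"tx": -33,"ty": -2.5,"tz": -38.9,"wx": 0,"wy": 0,"wz": 0},{"hand": 40,"tx": -33,"ty": -2.5,"tz": -38.9,"wx": 0,"wy": 0,"wz": 0},{"hand": 40,"tx": -33,"ty": -2.5,"tz": -38.9,"wx": 0,"wy": 0,"wz": 0},{"hand": 40,"tx": -33,"ty": -2.5,"tz": -38.9,"wx": 0,"wy": 0,"wz": 0},{"hand": 40,"tx": -33,"ty": -2.5,"tz": -38.9,"wx": 0,"wy": 0,"wz": 0},{"hand": 40,"tx": -33,"ty": -2.5,"tz": -38.9,"wx": 0,"wy": 0,"wz": 0},{"hand": 40,"tx": -33,"ty": -2.5,"tz": -38.9,"wx": 0,"wy": 0,"wz": 0},{"hand": 40,"tx": 0,"ty": 0,"tz": 0,"wx": 0,"wy": 0,"wz": 0}]}}

```text
clock: 33.45
eef_pos: [514.8, -184.9, 188.6]
tcp_rot: [3.139, -0.866, 1.749]
contact_force: [-0.3, 0.1, -0.7]
opening: 0.639
grasp_force: 74.1
```

```bash
python3 - <<'E'
from h import *
off=[-20.9,.6,11.4]
place(57,-55,72,off); s=r.sense(); print(s['opening'],s['grasp_force'],s['eef_pos'],s['clock'])
E
```

```text
block centre [ 516.2 -189.6  165.3] press 59.0 -54.3 shift [-69.8  -0.8  62. ] up50 [ 38.1   0.1 -32.4] q [-0.67  0.65  1.54  0.53  1.66 -1.  ] [ 3.139 -0.866  1.749]
0.6393676048545597 74.07882571220398 [ 514.75911044 -184.93002874  188.57856166] 33.45
```

Call:
{"api": "arm_command", "payload": {"deltas": [{"hand": 40,"tx": -24,"ty": -0.3,"tz": 20,"wx": 0,"wy": 0,"wz": 0},{"hand": 40,"tx": -24,"ty": -0.3,"tz": 20,"wx": 0,"wy": 0,"wz": 0},{"hand": 40,"tx": -12,"ty": -0.3,"tz": 10,"wx": 0,"wy": 0,"wz": 0},{"hand": 40,"tx": -11,"ty": 0,"tz": 9.5,"wx": 0,"wy": 0,"wz": 0},{"hand": 40,"tx": 0,"ty": 0,"tz": 0,"wx": 0,"wy": 0,"wz": 0},{"hand": 40,"tx": 0,"ty": 0,"tz": 0,"wx": 0,"wy": 0,"wz": 0}]}}

```text
clock: 34.2
eef_pos: [512.9, -182.9, 95.7]
tcp_rot: [3.141, -0.871, 1.749]
contact_force: [-0.3, 0.7, 0.3]
opening: 0.636
grasp_force: 74.1
```

```bash
python3 - <<'E'
from h import *
off=[-20.9,.6,11.4]
place(57,-55,65,off)
E
```

```text
block centre [ 514.3 -187.5   72.4] press 56.6 -55.8 shift [-5.9  0.8  4.4] up50 [ 38.3   0.  -32.2] q [-0.67  0.77  1.56  0.53  1.54 -1.07] [ 3.141 -0.871  1.749]
```

Call:
{"api": "arm_command", "payload": {"deltas": [{"hand": 40,"tx": -3,"ty": 0,"tz": 2.3,"wx": 0,"wy": 0,"wz": 0},{"hand": 40,"tx": -2.2,"ty": 0,"tz": 1.5,"wx": 0,"wy": 0,"wz": 0},{"hand": 40,"tx": -1,"ty": 0,"tz": 0.6,"wx": 0,"wy": 0,"wz": 0},{"hand": 40,"tx": 0,"ty": 0,"tz": 0,"wx": 0,"wy": 0,"wz": 0},{"hand": 40,"tx": 0,"ty": 0,"tz": 0,"wx": 0,"wy": 0,"wz": 0}]}}

```text
clock: 34.83
eef_pos: [512.6, -183.5, 87.4]
tcp_rot: [-3.141, -0.872, 1.748]
contact_force: [-0.2, -0.1, -0.5]
opening: 0.638
grasp_force: 74.1
```

Call:
{"api": "arm_command", "payload": {"deltas": [{"hand": 40,"tx": -0.9,"ty": 0,"tz": 0.7,"wx": 0,"wy": 0,"wz": 0},{"hand": 40,"tx": 0,"ty": 0,"tz": 0,"wx": 0,"wy": 0,"wz": 0},{"hand": 40,"tx": 0,"ty": 0,"tz": 0,"wx": 0,"wy": 0,"wz": 0},{"hand": 40,"tx": 0,"ty": 0,"tz": 0,"wx": 0,"wy": 0,"wz": 0}]}}

```text
clock: 35.33
eef_pos: [512.6, -183.5, 87.3]
tcp_rot: [3.141, -0.873, 1.748]
contact_force: [-1.6, -0.8, 8.2]
opening: 0.641
grasp_force: 74.8
```

Contact on the bed; release and withdraw.

Call:
{"api": "arm_command", "payload": {"deltas": [{"hand": 62,"tx": 0,"ty": 0,"tz": 0,"wx": 0,"wy": 0,"wz": 0},{"hand": 72,"tx": 0,"ty": 0,"tz": 0,"wx": 0,"wy": 0,"wz": 0},{"hand": 76,"tx": 0,"ty": 0,"tz": 0,"wx": 0,"wy": 0,"wz": 0},{"hand": 76,"tx": 0,"ty": 0,"tz": 0,"wx": 0,"wy": 0,"wz": 0},{"hand": 76,"tx": 0,"ty": 0,"tz": -15,"wx": 0,"wy": 0,"wz": 0},{"hand": 76,"tx": 0,"ty": 0,"tz": -30,"wx": 0,"wy": 0,"wz": 0},{"hand": 76,"tx": 0,"ty": 0,"tz": -40,"wx": 0,"wy": 0,"wz": 0},{"hand": 76,"tx": 0,"ty": 0,"tz": -40,"wx": 0,"wy": 0,"wz": 0}]}}

```text
clock: 36.33
eef_pos: [529.7, -279.3, 168.2]
tcp_rot: [3.141, -0.871, 1.748]
contact_force: [0.2, 0.6, -0.8]
opening: 0.889
grasp_force: 0.0
```

```bash
python3 - <<'E'
from h import *
f=grab('scene','s4'); im=cv2.imread('pics/s4.png'); cv2.imwrite('pics/c9.png',cv2.resize(im[60:300,120:440],None,fx=2.5,fy=2.5))
s=r.sense(); print(s['eef_pos'])
E
```

```text
[ 531.1249607  -283.47132212  171.32363837]
```

View pics/c9.png

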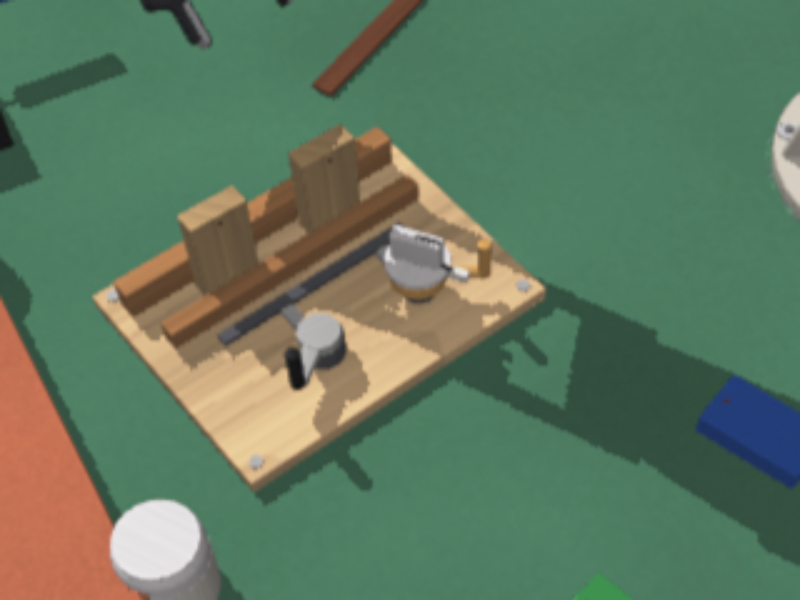

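```bash
python3 - <<'E'
from h import *
from scipy.optimize import least_squares
F={k:load(k) for k in('top0','s4','w1')}
def tri(obs):
    s=least_squares(lambda p:np.concatenate([w2pix(F[k],p)-np.array(v) for k,v in obs.items()]),[600,-40,70]); return s.x,s.fun
pin=tri(dict(top0=(384.3,195.3),s4=(237.2,200.6),w1=(168,15)))
hub=tri(dict(top0=(400.5,212.5),s4=(248.2,191.5),w1=(245.4,53.8)))
for n,(p,e) in dict(pin=pin,hub=hub).items(): print(n,p.round(1),e.round(1),((p[:2]-O)@X).round(1),((p[:2]-O)@Y).round(1))
d=pin[0]-hub[0]; print(np.hypot(*d[:2]),np.arctan2(d[1],d[0]), 'X ang',-1.395)
s=r.sense(); shift(531,-283,250); print(s['opening'])
E
```

```text
pin [623.3 -19.   86.6] [ 0.5 -1.9 -0.2 -0.1  0.1  0.6] -90.2 81.0
hub [586.1 -54.9  50.1] [ 0.   0.7 -0.5 -0.1 -0.1 -0. ] -61.4 38.0
51.763627552958646 0.7669894204451317 X ang -1.395
at [ 531.1 -283.5  171.3] [ 3.136 -0.866  1.75 ] q [-0.76  0.78  1.34  0.48  1.76 -1.03] shift [ 60.3   0.3 -50.6]
0.8902999617454417
```

Call:
{"api": "arm_command", "payload": {"deltas": [{"hand": 42,"tx": 32,"ty": 0,"tz": -27,"wx": 0,"wy": 0,"wz": 0},{"hand": 42,"tx": 32,"ty": 0,"tz": -27,"wx": 0,"wy": 0,"wz": 0},{"hand": 42,"tx": 0,"ty": 0,"tz": 0,"wx": 0,"wy": -0.174,"wz": 0},{"hand": 42,"tx": 0,"ty": 0,"tz": 0,"wx": 0,"wy": -0.174,"wz": 0},{"hand": 42,"tx": 0,"ty": 0,"tz": 0,"wx": 0,"wy": -0.174,"wz": 0},{"hand": 42,"tx": 0,"ty": 0,"tz": 0,"wx": 0,"wy": -0.174,"wz": 0},{"hand": 42,"tx": 0,"ty": 0,"tz": 0,"wx": 0,"wy": -0.173,"wz": 0},{"hand": 42,"tx": 0,"ty": 0,"tz": 0,"wx": 0,"wy": 0,"wz": 0.162}]}}

```text
clock: 37.38
eef_pos: [529.5, -276.3, 252.3]
tcp_rot: [3.14, 0.0, 1.585]
contact_force: [0.7, 0.0, -0.5]
opening: 0.491
grasp_force: 0.0
```

Call:
{"api": "arm_command", "payload": {"deltas": [{"hand": 42,"tx": 0,"ty": 0,"tz": 0,"wx": 0,"wy": 0,"wz": 0.162},{"hand": 42,"tx": 0,"ty": 0,"tz": 0,"wx": 0,"wy": 0,"wz": 0.162},{"hand": 42,"tx": 0,"ty": 0,"tz": 0,"wx": 0,"wy": 0,"wz": 0.162},{"hand": 42,"tx": 0,"ty": 0,"tz": 0,"wx": 0,"wy": 0,"wz": 0.162},{"hand": 42,"tx": 0,"ty": 0,"tz": 0,"wx": 0,"wy": 0,"wz": 0.162},{"hand": 42,"tx": 0,"ty": 0,"tz": 0,"wx": 0,"wy": 0,"wz": 0}]}}

```text
clock: 38.12
eef_pos: [529.5, -278.3, 251.0]
tcp_rot: [-3.14, -0.002, 0.776]
contact_force: [-0.1, -0.2, -0.1]
opening: 0.49
grasp_force: 0.0
```

```bash
python3 - <<'E'
from h import *
go(623,-18.5,200,.78)
E
```

```text
at [ 529.5 -278.3  251. ] [-3.14e+00 -2.00e-03  7.76e-01] q6 0.31 -> wz -0.004 then tx 249.2 ty -118.9 tz 51.0
```

Call:
{"api": "arm_command", "payload": {"deltas": [{"hand": 42,"tx": 50,"ty": -24,"tz": 0,"wx": 0,"wy": 0,"wz": 0},{"hand": 42,"tx": 50,"ty": -24,"tz": 0,"wx": 0,"wy": 0,"wz": 0},{"hand": 42,"tx": 50,"ty": -24,"tz": 0,"wx": 0,"wy": 0,"wz": 0},{"hand": 42,"tx": 50,"ty": -24,"tz": 0,"wx": 0,"wy": 0,"wz": 0},{"hand": 42,"tx": 49,"ty": -23,"tz": 0,"wx": 0,"wy": 0,"wz": 0},{"hand": 42,"tx": 0,"ty": 0,"tz": 50,"wx": 0,"wy": 0,"wz": 0},{"hand": 42,"tx": 0,"ty": 0,"tz": 50,"wx": 0,"wy": 0,"wz": 0},{"hand": 42,"tx": 0,"ty": 0,"tz": 0,"wx": 0,"wy": 0,"wz": 0}]}}

```text
clock: 39.12
eef_pos: [621.2, -18.2, 148.0]
tcp_rot: [-3.134, 0.003, 0.779]
contact_force: [-0.5, -1.1, 0.8]
opening: 0.494
grasp_force: 0.0
```

```bash
python3 - <<'E'
from h import *
go(622.5,-18.5,58,.78)
f=grab('wrist','w9'); g=cv2.cvtColor(f['image'],cv2.COLOR_RGB2GRAY)
u,v=w2pix(f,[622.5,-18.5,88]); print(u,v)
u0,v0=int(u)-60,int(v)-60; m=((g[v0:v0+120,u0:u0+120]<45)*255).astype(np.uint8)
n,l,st,ce=cv2.connectedComponentsWithStats(m)
for i in range(1,n):
    if st[i][4]>100: print(st[i]+np.array([u0,v0,0,0,0]),ce[i]+[u0,v0])
E
```

```text
at [621.2 -18.2 148. ] [-3.134e+00  3.000e-03  7.790e-01] q6 0.76 -> wz -0.001 then tx 0.7 ty 1.2 tz 90.0
324.8113954403071 257.37008772238124
[316 228  18  34 467] [324.21413276 243.68950749]
[368 286  15  31 284] [373.17605634 304.50352113]
[264 287  14  30 266] [271.98496241 304.73308271]
```

Call:
{"api": "arm_command", "payload": {"deltas": [{"hand": 42,"tx": 1,"ty": 1,"tz": 30,"wx": 0,"wy": 0,"wz": 0},{"hand": 42,"tx": 0,"ty": 0,"tz": 30,"wx": 0,"wy": 0,"wz": 0},{"hand": 42,"tx": 0,"ty": 0,"tz": 32,"wx": 0,"wy": 0,"wz": 0},{"hand": 18,"tx": 0,"ty": 0,"tz": 0,"wx": 0,"wy": 0,"wz": 0},{"hand": 18,"tx": 0,"ty": 0,"tz": 0,"wx": 0,"wy": 0,"wz": 0},{"hand": 18,"tx": 0,"ty": 0,"tz": 0,"wx": 0,"wy": 0,"wz": 0},{"hand": 18,"tx": 0,"ty": 0,"tz": 0,"wx": 0,"wy": 0,"wz": 0}]}}

```text
clock: 40.05
eef_pos: [626.3, -18.0, 60.6]
tcp_rot: [-3.141, -0.003, 0.776]
contact_force: [-1.3, -0.6, 0.9]
opening: 0.21
grasp_force: 0.2
```

Call:
{"api": "arm_command", "payload": {"deltas": [{"hand": 18,"tx": -0.4,"ty": 6.5,"tz": 0,"wx": 0,"wy": 0,"wz": 0.12},{"hand": 18,"tx": -0.4,"ty": 6.5,"tz": 0,"wx": 0,"wy": 0,"wz": 0.12},{"hand": 18,"tx": -0.4,"ty": 6.5,"tz": 0,"wx": 0,"wy": 0,"wz": 0.12},{"hand": 18,"tx": -0.4,"ty": 6.5,"tz": 0,"wx": 0,"wy": 0,"wz": 0.12}]}}

```text
clock: 40.55
eef_pos: [638.4, -40.0, 59.7]
tcp_rot: [-3.138, -0.0, 0.292]
contact_force: [-3.3, 3.5, 1.6]
opening: 0.212
grasp_force: 1.8
```

```bash
cat >> h.py <<'E'
def cam():
    s=r.sense();d=s['eef_pos'][:2]-[585.5,-55.5];print('r',np.hypot(*d).round(1),'ang',np.arctan2(d[1],d[0]).round(3),'yaw',s['tcp_rot'][2].round(3),s['eef_pos'].round(1),'F',s['contact_force'].round(1),s['opening']*85.4,s['grasp_force'])
E
python3 -c "
from h import *
cam()"
```

```text
r 55.1 ang 0.285 yaw 0.292 [638.4 -40.   59.7] F [-3.3  3.5  1.6] 18.079533166713983 1.8239054828882217
```

Call:
{"api": "arm_command", "payload": {"deltas": [{"hand": 18,"tx": -0.4,"ty": 6.6,"tz": 0,"wx": 0,"wy": 0,"wz": 0.12},{"hand": 18,"tx": -0.4,"ty": 6.6,"tz": 0,"wx": 0,"wy": 0,"wz": 0.12},{"hand": 18,"tx": -0.4,"ty": 6.6,"tz": 0,"wx": 0,"wy": 0,"wz": 0.12},{"hand": 18,"tx": -0.4,"ty": 6.6,"tz": 0,"wx": 0,"wy": 0,"wz": 0.12},{"hand": 18,"tx": -0.4,"ty": 6.6,"tz": 0,"wx": 0,"wy": 0,"wz": 0.12},{"hand": 18,"tx": -0.4,"ty": 6.6,"tz": 0,"wx": 0,"wy": 0,"wz": 0.12},{"hand": 18,"tx": -0.4,"ty": 6.6,"tz": 0,"wx": 0,"wy": 0,"wz": 0.12},{"hand": 18,"tx": -0.4,"ty": 6.6,"tz": 0,"wx": 0,"wy": 0,"wz": 0.12}]}}

```text
clock: 41.55
eef_pos: [629.5, -89.7, 59.5]
tcp_rot: [-3.138, 0.002, -0.668]
contact_force: [1.0, 9.0, -0.3]
opening: 0.212
grasp_force: 5.2
```

```bash
python3 -c "
from h import *
cam()"
```

```text
r 55.8 ang -0.661 yaw -0.668 [629.5 -89.7  59.5] F [ 1.   9.  -0.3] 18.110844668250355 5.1908111572265625
```

Push on in small steps to the stop.

Call:
{"api": "arm_command", "payload": {"deltas": [{"hand": 18,"tx": -0.2,"ty": 4,"tz": 0,"wx": 0,"wy": 0,"wz": 0.07},{"hand": 18,"tx": -0.2,"ty": 3,"tz": 0,"wx": 0,"wy": 0,"wz": 0.05},{"hand": 18,"tx": 0,"ty": 2,"tz": 0,"wx": 0,"wy": 0,"wz": 0.03},{"hand": 18,"tx": 0,"ty": 0,"tz": 0,"wx": 0,"wy": 0,"wz": 0},{"hand": 18,"tx": 0,"ty": 0,"tz": 0,"wx": 0,"wy": 0,"wz": 0}]}}

```text
clock: 42.18
eef_pos: [627.8, -90.0, 59.8]
tcp_rot: [-3.128, 0.002, -0.816]
contact_force: [17.2, 39.1, -10.3]
opening: 0.211
grasp_force: 19.8
```

```bash
python3 -c "
from h import *
cam()"
```

```text
r 54.6 ang -0.684 yaw -0.816 [627.8 -90.   59.8] F [ 17.2  39.1 -10.3] 18.032190031034325 19.82132613658905
```

Call:
{"api": "arm_command", "payload": {"deltas": [{"hand": 18,"tx": 0,"ty": -4,"tz": 0,"wx": 0,"wy": 0,"wz": -0.05},{"hand": 34,"tx": 0,"ty": 0,"tz": 0,"wx": 0,"wy": 0,"wz": 0},{"hand": 34,"tx": 0,"ty": 0,"tz": 0,"wx": 0,"wy": 0,"wz": 0},{"hand": 34,"tx": 0,"ty": 0,"tz": -30,"wx": 0,"wy": 0,"wz": 0},{"hand": 34,"tx": 0,"ty": 0,"tz": -30,"wx": 0,"wy": 0,"wz": 0},{"hand": 34,"tx": 0,"ty": 0,"tz": -30,"wx": 0,"wy": 0,"wz": 0},{"hand": 34,"tx": 0,"ty": 0,"tz": 0,"wx": 0,"wy": 0,"wz": 0},{"hand": 34,"tx": 0,"ty": 0,"tz": 0,"wx": 0,"wy": 0,"wz": 0}]}}

```text
clock: 43.18
eef_pos: [625.3, -94.8, 148.4]
tcp_rot: [-3.14, 0.003, -0.765]
contact_force: [0.0, 0.4, -0.8]
opening: 0.399
grasp_force: 0.0
```

```bash
python3 - <<'E'
from h import *
cam()
f=grab('wrist','w10'); g=cv2.cvtColor(f['image'],cv2.COLOR_RGB2GRAY)
u,v=w2pix(f,[627,-90,88]); print(u,v)
u0,v0=int(u)-60,int(v)-60; m=((g[v0:v0+120,u0:u0+120]<45)*255).astype(np.uint8)
n,l,st,ce=cv2.connectedComponentsWithStats(m)
for i in range(1,n):
    if st[i][4]>100:
        b=st[i]+np.array([u0,v0,0,0,0]); print(b)
        if abs(b[0]+b[2]/2-u)<25:
            p=pix2w(f,b[0]+b[2]/2,b[1]+b[3]-9,88); d=p[:2]-[585.5,-55.5]; print(p,np.hypot(*d),np.arctan2(d[1],d[0]))
f9=load('w9'); p=pix2w(f9,325,262-9,88); d=p[:2]-[585.5,-55.5]; print('open',p,np.hypot(*d),np.arctan2(d[1],d[0]))
E
```

```text
r 55.9 ang -0.779 yaw -0.765 [625.3 -94.8 148.4] F [ 0.   0.4 -0.8] 34.062119573335146 0.0
317.00513530344244 260.062856228903
[301 233  19  35 558]
[630.47140401 -87.4484893   88.        ] 55.16460049139811 -0.6176836612544081
[274 286  13  34 271]
[360 286  12  34 262]
open [624.72990214 -16.45809472  88.        ] 55.34668545045079 0.7829963216286471
```

```bash
python3 - <<'E'
from h import *
go(648,-63,73,-.765)
f=load('s4'); f2=grab('scene','s5')
# blocks' shift between s4 and s5: template match on each block top
a=cv2.cvtColor(f['image'],cv2.COLOR_RGB2GRAY); b=cv2.cvtColor(f2['image'],cv2.COLOR_RGB2GRAY)
for n,(u,v) in dict(b1=(207,143),b2=(250,121),jaw=(187,191),ringpin=(313,158),fence=(172,175)).items():
    t=a[v-8:v+8,u-8:u+8]; w=b[v-24:v+24,u-24:u+24]; m=cv2.matchTemplate(w,t,cv2.TM_CCOEFF_NORMED); _,s,_,l=cv2.minMaxLoc(m); print(n,round(s,2),l[0]-16,l[1]-16)
c=np.array([*(O+57*X+55*Y),112]); print('X 10mm px',w2pix(f,c+np.array([*(10*X),0]))-w2pix(f,c))
E
```

```text
at [625.  -94.6 147.9] [-3.141  0.004 -0.765] q6 2.18 -> wz 0.000 then tx -5.3 ty -38.7 tz 74.9
b1 0.45 -14 1
b2 0.75 -2 -2
jaw 0.67 -3 -3
ringpin 0.67 0 0
fence 1.0 0 0
X 10mm px [-2.60591467 -2.85277057]
```

Call:
{"api": "arm_command", "payload": {"deltas": [{"hand": 0,"tx": -2.5,"ty": -19,"tz": 0,"wx": 0,"wy": 0,"wz": 0},{"hand": 0,"tx": -2.5,"ty": -19,"tz": 0,"wx": 0,"wy": 0,"wz": 0},{"hand": 0,"tx": 0,"ty": 0,"tz": 25,"wx": 0,"wy": 0,"wz": 0},{"hand": 0,"tx": 0,"ty": 0,"tz": 25,"wx": 0,"wy": 0,"wz": 0},{"hand": 0,"tx": 0,"ty": 0,"tz": 25,"wx": 0,"wy": 0,"wz": 0},{"hand": 0,"tx": 0,"ty": 0,"tz": 0,"wx": 0,"wy": 0,"wz": 0},{"hand": 0,"tx": 0,"ty": 0,"tz": 0,"wx": 0,"wy": 0,"wz": 0}]}}

```text
clock: 44.15
eef_pos: [649.3, -62.6, 74.6]
tcp_rot: [-3.139, 0.002, -0.764]
contact_force: [0.5, -0.9, -0.5]
opening: -0.002
grasp_force: 0.0
```

Call:
{"api": "arm_command", "payload": {"deltas": [{"hand": 0,"tx": 0,"ty": 3,"tz": 0,"wx": 0,"wy": 0,"wz": 0},{"hand": 0,"tx": 0,"ty": 3,"tz": 0,"wx": 0,"wy": 0,"wz": 0},{"hand": 0,"tx": 0,"ty": 3,"tz": 0,"wx": 0,"wy": 0,"wz": 0},{"hand": 0,"tx": 0,"ty": 0,"tz": 0,"wx": 0,"wy": 0,"wz": 0},{"hand": 0,"tx": 0,"ty": 0,"tz": 0,"wx": 0,"wy": 0,"wz": 0}]}}

```text
clock: 44.78
eef_pos: [642.2, -69.9, 74.0]
tcp_rot: [-3.14, 0.002, -0.764]
contact_force: [0.7, -0.5, -0.2]
opening: 0.001
grasp_force: 0.0
```

Call:
{"api": "arm_command", "payload": {"deltas": [{"hand": 0,"tx": 0,"ty": 2.5,"tz": 0,"wx": 0,"wy": 0,"wz": 0},{"hand": 0,"tx": 0,"ty": 2.5,"tz": 0,"wx": 0,"wy": 0,"wz": 0},{"hand": 0,"tx": 0,"ty": 0,"tz": 0,"wx": 0,"wy": 0,"wz": 0},{"hand": 0,"tx": 0,"ty": 0,"tz": 0,"wx": 0,"wy": 0,"wz": 0}]}}

```text
clock: 45.28
eef_pos: [641.2, -71.2, 74.4]
tcp_rot: [-3.135, 0.001, -0.765]
contact_force: [8.2, 12.4, -3.0]
opening: 0.005
grasp_force: 7.1
```

Call:
{"api": "arm_command", "payload": {"deltas": [{"hand": 0,"tx": 0,"ty": 1.5,"tz": 0,"wx": 0,"wy": 0,"wz": 0},{"hand": 0,"tx": 0,"ty": 1.5,"tz": 0,"wx": 0,"wy": 0,"wz": 0},{"hand": 0,"tx": 0,"ty": 0,"tz": 0,"wx": 0,"wy": 0,"wz": 0},{"hand": 0,"tx": 0,"ty": 0,"tz": 0,"wx": 0,"wy": 0,"wz": 0}]}}

```text
clock: 45.78
eef_pos: [640.7, -71.8, 74.6]
tcp_rot: [-3.131, -0.0, -0.765]
contact_force: [13.8, 19.4, -7.2]
opening: -0.001
grasp_force: 12.0
```

Call:
{"api": "arm_command", "payload": {"deltas": [{"hand": 0,"tx": 0,"ty": -8,"tz": 0,"wx": 0,"wy": 0,"wz": 0},{"hand": 0,"tx": 0,"ty": -6,"tz": 0,"wx": 0,"wy": 0,"wz": 0},{"hand": 0,"tx": 0,"ty": 0,"tz": -50,"wx": 0,"wy": 0,"wz": 0},{"hand": 0,"tx": 0,"ty": 0,"tz": -50,"wx": 0,"wy": 0,"wz": 0},{"hand": 0,"tx": 0,"ty": 0,"tz": -50,"wx": 0,"wy": 0,"wz": 0},{"hand": 0,"tx": -50,"ty": -30,"tz": 0,"wx": 0,"wy": 0,"wz": 0},{"hand": 0,"tx": -50,"ty": -30,"tz": 0,"wx": 0,"wy": 0,"wz": 0},{"hand": 0,"tx": -50,"ty": -30,"tz": 0,"wx": 0,"wy": 0,"wz": 0}]}}

```text
clock: 46.78
eef_pos: [599.7, 103.9, 224.7]
tcp_rot: [-3.14, 0.002, -0.765]
contact_force: [0.1, 0.5, 0.4]
opening: 0.0
grasp_force: 0.0
```

Call:
{"api": "arm_command", "payload": {"deltas": [{"hand": 0,"tx": -50,"ty": 0,"tz": 0,"wx": 0,"wy": 0,"wz": 0},{"hand": 0,"tx": -50,"ty": 0,"tz": 0,"wx": 0,"wy": 0,"wz": 0},{"hand": 0,"tx": -50,"ty": -40,"tz": 0,"wx": 0,"wy": 0,"wz": 0},{"hand": 0,"tx": 0,"ty": -50,"tz": 0,"wx": 0,"wy": 0,"wz": 0},{"hand": 0,"tx": 0,"ty": 0,"tz": 0,"wx": 0,"wy": 0,"wz": 0},{"hand": 0,"tx": 0,"ty": 0,"tz": 0,"wx": 0,"wy": 0,"wz": 0}]}}

```text
clock: 47.52
eef_pos: [554.0, 269.5, 224.5]
tcp_rot: [-3.142, 0.003, -0.764]
contact_force: [-1.1, -0.3, -0.1]
opening: 0.001
grasp_force: 0.0
```

```bash
python3 - <<'E'
from h import *
print(r.sense()['eef_pos'])
f=load('s4'); f2=grab('scene','s6'); t0=load('top0'); t2=grab('top','t6')
up=4
G=lambda x: cv2.resize(cv2.cvtColor(x['image'],cv2.COLOR_RGB2GRAY),None,fx=up,fy=up,interpolation=cv2.INTER_CUBIC)
def tm(A,B,u,v,h,sr=16):
    a,b=G(A),G(B);u,v,h,sr=[k*up for k in(u,v,h,sr)]
    t=a[v-h:v+h,u-h:u+h]; w=b[v-h-sr:v+h+sr,u-h-sr:u+h+sr]; _,s,_,l=cv2.minMaxLoc(cv2.matchTemplate(w,t,cv2.TM_CCOEFF_NORMED)); return round(s,2),(l[0]-sr)/up,(l[1]-sr)/up
for n,(u,v,h) in dict(b1=(207,143,10),b2=(250,121,10),jawL=(187,193,7),jawR=(284,136,7),ring=(313,158,7),fence=(172,175,8)).items(): print(n,tm(f,f2,u,v,h))
print('top jaw', tm(t0,t2,466,278,7), tm(t0,t2,430,166,7),'fence',tm(t0,t2,492,275,8))
for z in(112,40): c=np.array([*(O+57*X+55*Y),z]); print(z,'X 10mm px scene',w2pix(f,c+np.array([*(10*X),0]))-w2pix(f,c),'top',w2pix(t0,c+np.array([*(10*X),0]))-w2pix(t0,c))
E
```

```text
[554.00524308 269.45122147 224.45636815]
b1 (0.99, -1.5, -1.5)
b2 (0.72, -2.5, -1.5)
jawL (0.8, -3.25, -3.25)
jawR (0.94, -3.25, -3.0)
ring (0.67, -0.25, 0.0)
fence (1.0, 0.0, 0.0)
top jaw (0.85, 0.0, -0.25) (0.86, 5.0, -2.0) fence (0.99, -0.25, 0.0)
112 X 10mm px scene [-2.60591467 -2.85277057] top [ 4.54581324 -1.13669214]
40 X 10mm px scene [-2.49268316 -2.78084921] top [ 4.25878361 -1.06823868]
```

```bash
python3 - <<'E'
from h import *
f=load('t6'); hsv=cv2.cvtColor(f['image'],cv2.COLOR_RGB2HSV)
for z,lab in((112,'blocks'),):
  for py in (55,-55):
    for yy in (py-12,py,py+12):
      print(yy,[ (x,*hsv[tuple(int(round(k)) for k in w2pix(f,[*(O+x*X+yy*Y),112])[::-1])]) for x in range(44,100,3)])
print('fence row, z48 y0',[(x,*hsv[tuple(int(round(k)) for k in w2pix(f,[*(O+x*X),48])[::-1])]) for x in range(44,106,3)])
E
```

```text
43 [(44, np.uint8(19), np.uint8(159), np.uint8(48)), (47, np.uint8(20), np.uint8(151), np.uint8(44)), (50, np.uint8(18), np.uint8(150), np.uint8(39)), (53, np.uint8(19), np.uint8(154), np.uint8(86)), (56, np.uint8(19), np.uint8(150), np.uint8(168)), (59, np.uint8(20), np.uint8(152), np.uint8(164)), (62, np.uint8(19), np.uint8(151), np.uint8(164)), (65, np.uint8(19), np.uint8(153), np.uint8(162)), (68, np.uint8(19), np.uint8(150), np.uint8(161)), (71, np.uint8(20), np.uint8(150), np.uint8(161)), (74, np.uint8(20), np.uint8(140), np.uint8(191)), (77, np.uint8(19), np.uint8(134), np.uint8(205)), (80, np.uint8(39), np.uint8(100), np.uint8(117)), (83, np.uint8(73), np.uint8(168), np.uint8(91)), (86, np.uint8(73), np.uint8(166), np.uint8(92)), (89, np.uint8(73), np.uint8(166), np.uint8(92)), (92, np.uint8(73), np.uint8(161), np.uint8(95)), (95, np.uint8(73), np.uint8(165), np.uint8(93)), (98, np.uint8(72), np.uint8(164), np.uint8(92))]
55 [(44, np.uint8(19), np.uint8(150), np.uint8(51)), (47, np.uint8(17), np.uint8(162), np.uint8(44)), (50, np.uint8(16), np.uint8(168), np.uint8(35)), (53, 
[... 4937 characters left out ...]
), (65, np.uint8(18), np.uint8(153), np.uint8(80)), (68, np.uint8(15), np.uint8(202), np.uint8(43)), (71, np.uint8(15), np.uint8(193), np.uint8(45)), (74, np.uint8(14), np.uint8(188), np.uint8(46)), (77, np.uint8(15), np.uint8(197), np.uint8(136)), (80, np.uint8(15), np.uint8(197), np.uint8(154)), (83, np.uint8(15), np.uint8(195), np.uint8(154)), (86, np.uint8(15), np.uint8(199), np.uint8(159)), (89, np.uint8(15), np.uint8(194), np.uint8(164)), (92, np.uint8(15), np.uint8(202), np.uint8(160)), (95, np.uint8(15), np.uint8(197), np.uint8(158)), (98, np.uint8(20), np.uint8(129), np.uint8(207)), (101, np.uint8(20), np.uint8(133), np.uint8(198)), (104, np.uint8(19), np.uint8(137), np.uint8(194))]
```

```bash
python3 -c "
from rig import r
print(r.sense()['clock']); print(r.sign_off())"
```

```text
47.625
the job is handed in; nothing more can be done
None
```

The job is handed in at 47.6 s with no verdict returned: the adjuster is on the mark, the lock ring is tight, and both blanks (only two were present) stand clamped at the fence. The cam went to a hard stop, but I measured only about 1.40 rad of travel. I took that as fully closed because the lever seems to have started slightly turned, which I couldn't confirm.

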